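# Lift off the polisher guard, recover a thrown brass handle, rehang the guard

## Task

The wheel of the polishing machine has snatched a brass handle and thrown it into the catch box behind the front guard. Squeeze the guard's two sprung hinge pins together, lift the guard off and lay it flat on the pair of firebricks; then put the brass handle in the wooden tray and hang the guard back on the machine as it was, with both pins sprung fully home. Let nothing drop and leave the other things on the bench where they are.

Things in the scene. Friction and masses are not known exactly. Their poses are not given: they have to be found in the camera images.
- hinge_mid (a point): Mid-point of the hinge line on the fixed polishing machine (green hood), 138 mm above the bench. x level, into the machine; y along the line; z up. Two lugs on the line: inner faces at y = +-85 mm, 10 mm thick, 36 mm along x, 20 mm up and down, each with a 14 mm bore. The guard hangs between the lugs and, pins drawn in, comes off towards -x (nothing in front of it) or upwards.
- sill_mid (a point): Middle of the top of the sill under the guard, 119 mm straight below hinge_mid (x from -12 to 18 mm, 168 mm along y); the guard's lower edge rests on it when hung, pins 1 mm below the bores' centres. Stops behind the guard's two ends: front faces at x = 14 mm, so 2 mm behind the guard when it is centred on the bores.
- catch_mid (a point): Point on the flat floor of the catch box, 60 mm behind hinge_mid (x) and 10 mm above the bench; axes as hinge_mid. Open above. Cheeks either side: inner faces at y = +-88 mm, tops 165 mm above the bench; from x = 58 mm back they are 280 mm high. Behind, the felt wheel: 150 mm diameter, axis along y at x = 158 mm, 205 mm above the bench, nearest face at x = 83 mm. Motor beyond y = -100 mm.
- guard: The guard: grey frame 160 mm wide (its y) x 130 mm high (its z) x 24 mm thick (its x) with perforated sheet, alike on both faces and both ways round; about 0.58 kg in all, centre of mass about 83 mm above the origin. Origin at the centre of its lower edge. It hangs on two hinge pins in its top rail, one at each end.
- guard_pins (a point): Mid-point between the two hinge pins on their common line, 118 mm above the guard's lower edge, in the middle of the top rail; axes those of the guard.
- guard_grip (a point): Mid-point between the guard's two black squeeze pads, 166 mm from its lower edge, 36 mm above its top rail; axes as the guard's (y along the pins, z up the guard). Pads: 22 mm discs facing out along +-y, 68 mm over both at rest, 40 mm squeezed home. They swivel freely about y: held by them, the guard hangs plumb below, and turns about them when its lower edge is rested and the pads are moved.
- pin_a (a joint): Hinge pin at the guard's +y end, in m: 0 = sprung fully out (its 8 mm diameter tip stands 14 mm out of the end of the rail), 0.014 = fully drawn in, tip flush. Spring 4 N at 0, 7.5 N at 0.014; it springs back out when let go.
- pin_b (a joint): Hinge pin at the guard's -y end, as pin_a.
- handle: The cast brass handle, 0.22 kg, lying flat in the catch box; origin under the centre of its bar. x along the bar, z up.
- handle_mid (a point): Centre of the bar of the brass handle: a round bar of 16 mm diameter, 116 mm long along its x, lying level with its centre 8 mm above what it lies on. A leg goes off to -y at each end (x = +-48 mm) to a small flange 34 mm away, so the middle 80 mm of the bar is free to grasp across.
- bricks_top (a point): Centre of the flat top of two cream firebricks lying side by side (fixed, together 230 mm along x and 228 mm along y), 64 mm above the bench.
- tray_in (a point): Centre of the inner floor of the open wooden tray (fixed), 190 mm along x and 150 mm along y outside, walls 6 mm thick and 35 mm high from the bench, floor 6 mm above the bench.
- lid: Bystander: domed brass pot lid with a finial, 110 mm across, 54 mm high.
- flux: Bystander: jar of flux, 60 mm across, 85 mm high.
- compound_bar: Bystander: brown bar of polishing compound, 130 x 45 x 40 mm, lying between the machine and the bricks.
- hammer: Bystander: hammer lying on the bench.
- brush: Bystander: brush lying on the bench.
- ewer: Bystander: copper ewer with a brass spout, 105 mm across, 175 mm high, beside the tray.
- file: Bystander: flat file with a wooden grip, 245 mm long.
Things that resemble listed ones, but are neither listed nor needed, are in the scene too. Of the things shaped like the handle, the brass one is meant.

How it is judged:
By the outcome, as a careful person would: the job done as asked, in the order asked, and still so for the second after the job is handed in, with the robot touching nothing.
It also fails if it takes over 72 s, if anything falls off the work surface, if the arm or the gripper's body presses on something with over 40 N, if the wrist force passes 120 N, or if a joint passes its speed limit or range.

## Robot

A 6-joint arm with a two-finger parallel gripper is mounted at the origin on the work surface. World frame = base frame: x ahead of the robot, y to its left, z up, the work surface at z = 0. Lengths are in m, angles in rad, forces in N, time in s.
With the tool pointing down it reaches from about 0.4 to 0.825 m from the base axis. Payload 7 kg.
Tool frame: the origin (TCP) lies on the centre line of the jaws, within the pads' length; the fingertips stand 19 mm ahead of it and the grasp point (between the pads) is the TCP; z points along the fingers, y is the direction in which the jaws open and shut (so a half turn about z gives the same grasp; the last joint's range is limited). The gripper opens to 88 mm and grips with 3 to 60 N. Pads are 19 mm wide; open, the fingers measure 130 mm over their backs; the gripper's body (78 mm by 193 mm) begins 47 mm behind the grasp point.
Start: joints at [1.482, 0.359, 0.012, 0, -1.224, -0.288], TCP at [0.248, 0.628, 0.206] pointing down, gripper open.
Joint ranges: [-3.07, 3.07], [-1.43, 2.12], [-1.02, 1.25], [-3.03, 1.67], [-3.05, -0], [-3.03, 3.03]. Speed limits (rad/s): [2.39, 2.39, 3.01, 3.14, 3.14, 3.14].

## Interface

Orientations are given as a rotation vector (axis times angle).
In Python, from station import * gives the robot as it stands.
- The arm moves only by the shell command python3 -m crank 'ROWS' [FORCE]. ROWS is JSON, a list of rows, each an object of numbers: "gripper": the opening in per cent of the stroke, from 0 (shut) to 100 (fully open); "dx", "dy", "dz": the shift along the tool's x, y, z in m; "twist": the turn about the tool's z in degrees. A call has exactly 8 rows; each row shifts and turns the commanded pose from where the row before left it, along the tool's axes as they then stand; what a row does not reach is not made up. A row lasts 1/10 s, in which the tool goes at most 50 mm and 8.59 degrees, less where a joint would pass 70% of its speed; a pose out of reach is approached as far as the arm can. A call is refused whole if a number of a shift passes 0.05 or a number of a turn 8.59, either way. A call with a gripper value outside its range is refused whole. The fingers move at their own pace and stop on an object; FORCE is the grip in N (left out, the last holds). Time passes only in rows, so rows that do not move let the fingers close, or fill a call up. It gives the time, the measured TCP pose, the force and the opening at its end, in the units of the state.
- read_state(): the state, without advancing time (a new reading comes with each control period).
- read_camera(name): name is "side" or "top"; returns a dict with "pixels" (480x640x3 uint8, red, green, blue), "camera_matrix" (3x3 intrinsics, pixels), "k1" (the pictures are not rectified: a ray, as slopes to the right and down, at radius r is drawn at 1 + k1 r^2 times it, then the intrinsics apply), "pose" (4x4, takes a point from camera to world coordinates). Camera axes: x right, y down, z forward; pixel columns grow to the right and rows downward; lengths in m; the calibration is good to about 2 mm. A picture is of the moment at which its call begins. There is no depth.
- finish_job(): hands the job in, once; it reports no verdict.
Trained networks look in a picture, given as the dict that the camera call returned (one of the last four; its "shot" number tells which), for a name from the list of things; names that differ only in an ending like _2 or _b are one class to them, and where a whole thing is asked for, a point or a joint stands for the part that bears it (a point fixed in the world has none). Each returns a list of dicts, best first, with "conf" (0 to 1); they miss things now and then, are a little off and sometimes report something else, mostly with a low value. They report only what shows in the picture. A call takes as long as a camera call. They do not tell look-alikes from the thing itself.
- spot_in(picture, name): "bbox" ([left, top, right, bottom] in pixels, round what is visible of it).
The state is a dict: "time": time; "q": joint angles; "qd": joint speeds; "joint_torque": joint torques, N m; "eef_pos": TCP position; "eef_rot": TCP orientation; "force": force on the tool from outside, world axes, zero at the start; "moment": the same for the moment, N m; "finger_gap": opening from 0.0 (shut) to 1.0 (fully open).
Only numpy, scipy, OpenCV 4.12 (cv2) and the standard library are available. Lean on these libraries where they do the work, as an engineer would, in place of code of your own. Each camera call takes 0.05 s, during which the arm holds its last target. There are 200 camera calls.

## Working session

There is one attempt and no reset: what is moved stays moved. The work goes in short steps, Python scripts to look and compute and a shell command to move; the robot and the scene stay as the last step left them, time stands still between calls to the robot, and variables do not carry over. Pictures are saved under pics/ and viewed, about 8 in all and at most 12, crops included, and the job is handed in when it is done.

```bash
ls; mkdir -p pics; cat > h.py <<'E'
from station import *
import numpy as np, cv2
from scipy.spatial.transform import Rotation as R
def proj(c,P):
    P=np.atleast_2d(P); T=np.linalg.inv(c["pose"]); p=P@T[:3,:3].T+T[:3,3]
    s=p[:,:2]/p[:,2:]; s=s*(1+c["k1"]*(s**2).sum(1,keepdims=True))
    K=np.array(c["camera_matrix"]); return np.c_[s[:,0]*K[0,0]+K[0,2],s[:,1]*K[1,1]+K[1,2]]
def ray(c,uv):
    K=np.array(c["camera_matrix"]); d=np.array([(uv[0]-K[0,2])/K[0,0],(uv[1]-K[1,2])/K[1,1]]); s=d.copy()
    for _ in range(30): s=d/(1+c["k1"]*(s@s))
    T=np.array(c["pose"]); return T[:3,3],T[:3,:3]@np.r_[s,1]
def atz(c,uv,z):
    o,d=ray(c,uv); return o+d*(z-o[2])/d[2]
def save(c,n,crop=None,f=1):
    im=c["pixels"][:,:,::-1]
    if crop: im=im[crop[1]:crop[3],crop[0]:crop[2]]
    im=cv2.resize(np.ascontiguousarray(im),None,fx=f,fy=f,interpolation=cv2.INTER_CUBIC); cv2.imwrite("pics/"+n,im)
E
python3 - <<'E'
from h import *
np.set_printoptions(precision=3,suppress=True)
s=read_state(); print(s)
for n in("top","side"):
    c=read_camera(n); save(c,n+"0.png"); print(n,c["pose"],c["camera_matrix"],c["k1"])
    for k in "guard guard_grip handle tray_in bricks_top lid flux compound_bar hammer brush ewer file".split():
        print(k,[(np.round(d["bbox"]),round(d["conf"],2)) for d in spot_in(c,k)[:3]])
E
```

```text
pics
{'time': 0.0, 'q': array([ 1.482,  0.359,  0.011, -0.   , -1.224, -0.288]), 'qd': array([-0.002, -0.002, -0.001, -0.   , -0.001, -0.   ]), 'joint_torque': array([ -0.002, -58.271,  29.306,   6.998,   0.007,  -0.   ]), 'eef_pos': array([0.248, 0.627, 0.206]), 'eef_rot': array([ 3.084, -0.588, -0.   ]), 'force': array([-0.503, -0.301, -0.048]), 'moment': array([-0.005, -0.035,  0.015]), 'finger_gap': 0.9988677074061144}
top [[-0.022 -0.989  0.147  0.344]
 [-1.     0.024  0.013  0.115]
 [-0.016 -0.146 -0.989  1.401]
 [ 0.     0.     0.     1.   ]] [[460.673   0.    320.417]
 [  0.    460.673 228.714]
 [  0.      0.      1.   ]] 0.013464271608634929
guard [(array([299., 188., 311., 245.]), 0.56), (array([150.,  96., 314., 260.]), 0.55), (array([361., 138., 394., 169.]), 0.36)]
guard_grip [(array([292., 189., 310., 251.]), 0.81)]
handle [(array([124., 269., 153., 309.]), 0.91), (array([200., 312., 226., 355.]), 0.67), (array([267., 216., 294., 254.]), 0.54)]
tray_in [(array([483., 212., 545., 279.]), 0.86)]
bricks_top [(array([361., 215., 446., 300.]), 0.72)]
lid [(array([359., 138.,
[... 608 characters left out ...]
 [[584.584   0.    326.93 ]
 [  0.    584.584 241.133]
 [  0.      0.      1.   ]] -0.18669321837749167
guard [(array([280., 213., 298., 230.]), 0.73)]
guard_grip [(array([282., 214., 295., 228.]), 0.6)]
handle [(array([262., 377., 283., 424.]), 0.86), (array([276., 191., 297., 213.]), 0.58), (array([141., 388., 146., 397.]), 0.47)]
tray_in []
bricks_top [(array([381., 226., 467., 293.]), 0.73), (array([291., 216., 296., 227.]), 0.46)]
lid [(array([314., 183., 345., 205.]), 0.82)]
flux [(array([279., 191., 300., 213.]), 0.65)]
compound_bar []
hammer []
brush [(array([296., 337., 374., 358.]), 0.96)]
ewer [(array([313., 184., 346., 203.]), 0.36)]
file [(array([463., 250., 476., 263.]), 0.67)]
```

View pics/top0.png

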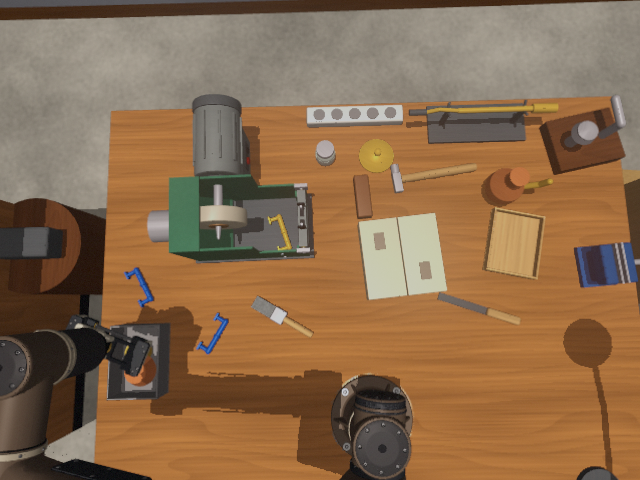

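View pics/side0.png

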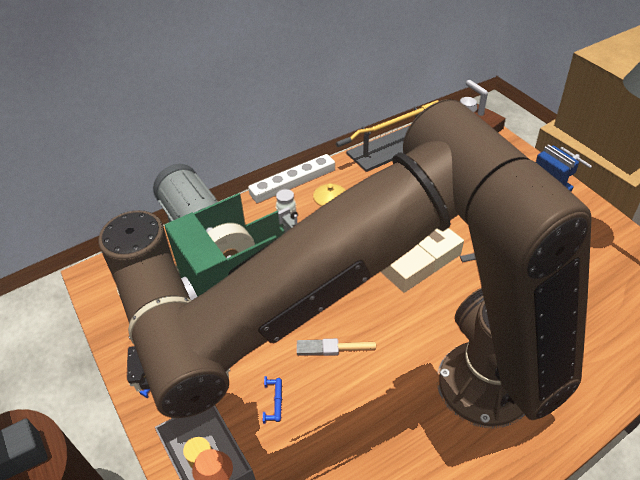

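The top view shows the machine's guard at about (303,220), and the brass handle in the catch box at (282,232). The bricks are at (403,256) and the tray at (515,243). Blue handles, which are look-alikes, lie at (140,287) and (213,333). In the side view the arm hides the guard. I'll zoom in on the machine next.

```bash
python3 - <<'E'
from h import *
c=read_camera("top"); save(c,"mach.png",(240,170,340,270),6)
for uv in [(304,186),(308,258),(298,220)]: print(uv,atz(c,uv,.138),atz(c,uv,.19))
im=c["pixels"]; 
for n,uvs,z in [("bricks",[(359,221),(435,213),(447,290),(369,299)],.064),("tray",[(493,207),(545,214),(538,279),(485,270)],.035)]:
    P=np.array([atz(c,u,z) for u in uvs]); print(n,P.round(3),P.mean(0),np.linalg.norm(np.roll(P,-1,0)-P,axis=1))
E
```

```text
(304, 186) [0.65381902 0.17485977 0.138     ] [0.64105697 0.1723897  0.19      ]
(308, 258) [0.45079811 0.16733588 0.138     ] [0.44639348 0.16517554 0.19      ]
(298, 220) [0.55732176 0.19322244 0.138     ] [0.54853205 0.18999648 0.19      ]
bricks [[ 0.562  0.019  0.064]
 [ 0.581 -0.205  0.064]
 [ 0.356 -0.226  0.064]
 [ 0.335 -0.002  0.064]] [ 0.45858092 -0.10359821  0.064     ] [0.22418515 0.22548201 0.22461831 0.22790832]
tray [[ 0.599 -0.385  0.035]
 [ 0.574 -0.537  0.035]
 [ 0.382 -0.499  0.035]
 [ 0.412 -0.348  0.035]] [ 0.4920827  -0.44233745  0.035     ] [0.15370114 0.19557157 0.15409643 0.19119288]
```

View pics/mach.png

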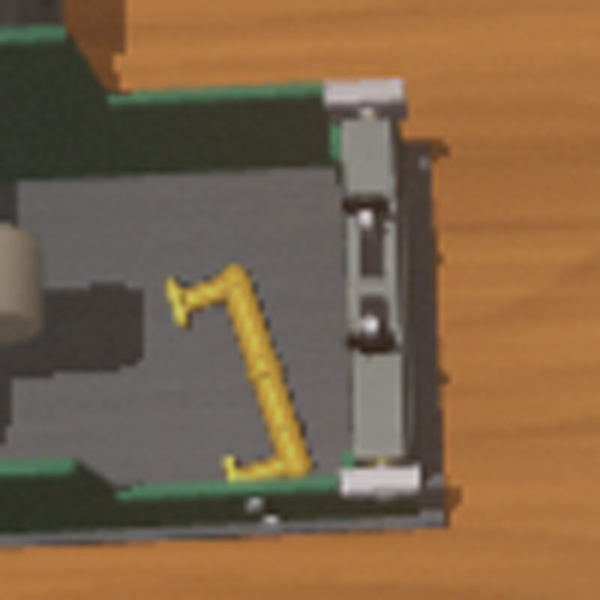

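The zoom shows the guard hung between the lugs, which sit at crop (365,97) and (380,480). Its pads are at about crop (365,200) and (370,345). The brass bar runs from crop (235,270) to (300,470). I'll fit the machine pose from these points.

```bash
python3 - <<'E'
from h import *
from scipy.optimize import least_squares
np.set_printoptions(precision=4,suppress=True)
c=read_camera("top")
# hinge frame pts: x,y,z(world height)
L=[((-18,-95,148),(404,79)),((18,-95,148),(324,85)),((-18,-85,128),(404,113)),
   ((-18,85,148),(418,464)),((18,85,148),(340,470)),((-18,95,128),(419,490)),((18,95,128),(342,496)),
   ((12,-80,149),(342,120)),((-12,-80,149),(394,120)),((12,80,149),(354,462)),((-12,80,149),(405,459))]
H=np.array([l[0] for l in L])/1e3; U=np.array([l[1] for l in L])/6+[240,170]-.4
def W(p,H):
    x=np.array([np.cos(p[2]),np.sin(p[2]),0]);y=np.array([-x[1],x[0],0]); return p[0]*np.r_[1,0,0]+p[1]*np.r_[0,1,0]+H[:,:1]*x+H[:,1:2]*y+H[:,2:]*np.r_[0,0,1]
f=lambda p:(proj(c,W(p,H))-U).ravel()
r=least_squares(f,[.55,.18,1.57],loss="soft_l1"); p=r.x; print(p,np.degrees(p[2])); print(f(p).reshape(-1,2))
ax=np.array([np.cos(p[2]),np.sin(p[2])]); ay=np.array([-ax[1],ax[0]])
inH=lambda q:(np.dot(q[:2]-p[:2],ax),np.dot(q[:2]-p[:2],ay))
for n,uv,z in [("bar end a",(235,272),.018),("bar end b",(298,468),.018),("fl a",(176,302),.018),("fl b",(233,470),.018),("pad a",(365,203),.185),("pad b",(372,342),.185)]:
    q=atz(c,np.array(uv)/6+[240,170]-.4,z); print(n,q,inH(q))
for uv in [(244,206),(244,232),(201,206),(201,232),(222,205),(222,235)]:
    print("wheel",[inH(atz(c,uv,z)) for z in (.205,.28)])
# gripper jaw/yaw
s=read_state(); print(R.from_rotvec(s["eef_rot"]).as_matrix())
np.save("hinge.npy",p)
E
```

```text
[0.5633 0.1825 1.5907] 91.14154381449859
[[-0.1022  0.6109]
 [ 0.3572  0.1919]
 [ 0.3539  0.1058]
 [ 0.06    0.5382]
 [-0.0834  0.1148]
 [ 0.3226  0.5536]
 [ 0.2006  0.1209]
 [-0.3359 -0.58  ]
 [-0.3988 -0.9674]
 [-0.3141 -0.5044]
 [-0.0502 -0.3892]]
bar end a [0.5948 0.2592 0.018 ] (np.float64(0.07609427037346679), np.float64(-0.0329623022764085))
bar end b [0.4938 0.2283 0.018 ] (np.float64(0.047268004180424206), np.float64(0.06863062367458156))
fl a [0.58   0.2893 0.018 ] (np.float64(0.10654156792472948), np.float64(-0.018839009546394263))
fl b [0.4935 0.2611 0.018 ] (np.float64(0.08003482152499634), np.float64(0.06819806508782077))
pad a [0.5944 0.1831 0.185 ] (np.float64(-1.0930867950816952e-05), np.float64(-0.031119654071467325))
pad b [0.5313 0.181  0.185 ] (np.float64(-0.0008618980101652171), np.float64(0.032088216196012015))
wheel [(np.float64(0.14875349791337877), np.float64(-0.02684863238633413)), (np.float64(0.13546374571264128), np.float64(-0.01131997037132344))]
wheel [(np.float64(0.15000603854242223), np.float64(0.04276553323408132)), (np.float64(0.13663775382721285), np.float64(0.053929486159204724))]
wheel [(np.float64(0.26296538977151657), np.float64(-0.03201742575163646)), (np.float64(0.24251471452984777), np.float64(-0.016164687750305693))]
wheel [(np.float64(0.2632661837208776), np.float64(0.03771076405514468)), (np.float64(0.24279664912675858), np.float64(0.049191643812414344))]
wheel [(np.float64(0.2071356201755865), np.float64(-0.032197008408290505)), (np.float64(0.1901853920149096), np.float64(-0.016333010830020145))]
wheel [(np.float64(0.2080179765050569), np.float64(0.048145198454663696)), (np.float64(0.19101242585854059), np.float64(0.058971854028313224))]
[[ 0.9298 -0.3679 -0.    ]
 [-0.3679 -0.9298  0.    ]
 [-0.     -0.     -1.    ]]
```

```bash
python3 - <<'E'
from h import *
c=read_camera("top"); 
im=c["pixels"][:,:,::-1]
a=cv2.resize(im[300:400,60:200],None,fx=4,fy=4,interpolation=cv2.INTER_CUBIC); b=cv2.resize(im[190:250,160:300],None,fx=4,fy=4,interpolation=cv2.INTER_CUBIC)
cv2.imwrite("pics/grip.png",np.vstack([cv2.convertScaleAbs(a,alpha=2.5),b])[:600])
s=read_state(); p=s["eef_pos"]; y=R.from_rotvec(s["eef_rot"]).as_matrix()[:,1]
for h in(-.019,.047,.15):
  print(h,(proj(c,[p+[0,0,h]+y*t for t in(-.0965,-.065,0,.065,.0965)])-[60,300])*4)
E
```

```text
-0.019 [[145.78074958 103.04389734]
 [190.05987464 120.21555916]
 [281.80541245 155.83588541]
 [374.0779385  191.71681964]
 [418.99181011 209.20236274]]
0.047 [[ 92.06712205 109.78425288]
 [138.8491746  127.95641797]
 [235.79588602 165.6620674 ]
 [333.32211015 203.65794661]
 [380.80220357 222.17968183]]
0.15 [[ -5.50230322 122.04361141]
 [ 45.81306371 142.03392605]
 [152.18212107 183.53141179]
 [259.22933626 225.37652133]
 [311.36163444 245.78556269]]
```

View pics/grip.png

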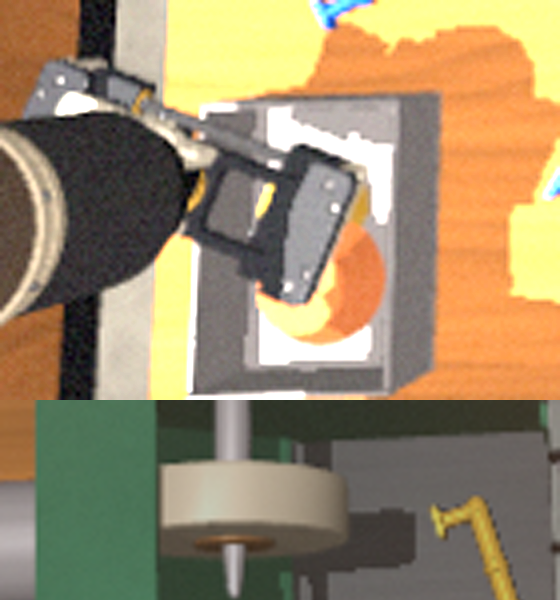

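The wide-body gripper shows: 193 mm lies along the jaw direction. In the lower strip the wheel fits the description if its x is counted from catch_mid. I start by turning the tool and going round in an arc to the guard.

```bash
r(){ echo; }; python3 -m crank '[{"gripper":100,"twist":8.41,"dz":-0.007},{"twist":8.41,"dz":-0.007},{"twist":8.41,"dz":-0.007},{"twist":8.41,"dz":-0.007},{"twist":8.41,"dz":-0.007},{"twist":8.41,"dz":-0.007},{"twist":8.41,"dz":-0.007},{"twist":8.41,"dz":-0.007}]' 35
python3 -m crank '[{"dx":0.035,"dy":-0.0065},{"dx":0.035,"dy":-0.0065},{"dx":0.035,"dy":-0.0065},{"dx":0.035,"dy":-0.0065},{"dx":0.035,"dy":-0.0065},{"dx":0.035,"dy":-0.0065},{"dx":0.035,"dy":-0.0065},{"dx":0.035,"dy":-0.0065}]'
python3 -m crank '[{"dx":0.021,"dy":-0.015},{"dx":0.021,"dy":-0.015},{"dx":0.021,"dy":-0.015},{"dx":0.021,"dy":-0.015},{"dx":0.021,"dy":-0.015},{"dx":0.021,"dy":-0.015},{"dx":0.021,"dy":-0.015},{"dx":0.021,"dy":-0.015}]'
cat >> h.py <<'E'
def st(tgt=None):
    s=read_state(); M=R.from_rotvec(s["eef_rot"]).as_matrix()
    print("t",round(s["time"],2),"pos",s["eef_pos"].round(4),"yang",np.degrees(np.arctan2(M[1,1],M[0,1])).round(2),"F",s["force"].round(1),"gap mm",round(s["finger_gap"]*88,1))
    if tgt is not None: print("tool shift",(M.T@(np.array(tgt)-s["eef_pos"])).round(4))
E
python3 -c "
from h import *
st([.5633,.1825,.26])"
```

```text
t 1.45 pos [0.2484 0.6276 0.2065] yang -111.59 F [ 0.1  0.5 -0.1] gap mm 88.0
tool shift [ 0.4566  0.298  -0.0535]invalid input
invalid input
invalid input
```

```bash
python3 -m crank '[{"gripper":100,"dx":0,"dy":0,"dz":-0.007,"twist":8.41},{"gripper":100,"dx":0,"dy":0,"dz":-0.007,"twist":8.41},{"gripper":100,"dx":0,"dy":0,"dz":-0.007,"twist":8.41},{"gripper":100,"dx":0,"dy":0,"dz":-0.007,"twist":8.41},{"gripper":100,"dx":0,"dy":0,"dz":-0.007,"twist":8.41},{"gripper":100,"dx":0,"dy":0,"dz":-0.007,"twist":8.41},{"gripper":100,"dx":0,"dy":0,"dz":-0.007,"twist":8.41},{"gripper":100,"dx":0,"dy":0,"dz":-0.007,"twist":8.41}]' 35
python3 -c "
from h import *
st([.30,.35,.26])"
```

```text
time: 2.25
eef_pos: [0.2484, 0.6276, 0.2628]
eef_rot: [2.237, -2.206, -0.0]
force: [-0.2, -0.2, -0.5]
finger_gap: 1.0
t 2.25 pos [0.2484 0.6276 0.2628] yang -179.22 F [-0.2 -0.2 -0.5] gap mm 88.0
tool shift [ 0.2783 -0.0478  0.0028]
```

```bash
python3 -m crank '[{"gripper":100,"dx":0.035,"dy":-0.0065,"dz":0,"twist":-0.4},{"gripper":100,"dx":0.035,"dy":-0.0065,"dz":0,"twist":0},{"gripper":100,"dx":0.035,"dy":-0.0065,"dz":0,"twist":0},{"gripper":100,"dx":0.035,"dy":-0.0065,"dz":0,"twist":0},{"gripper":100,"dx":0.035,"dy":-0.0065,"dz":0,"twist":0},{"gripper":100,"dx":0.035,"dy":-0.0065,"dz":0,"twist":0},{"gripper":100,"dx":0.035,"dy":-0.0065,"dz":0,"twist":0},{"gripper":100,"dx":0.035,"dy":-0.0065,"dz":0,"twist":0}]'
python3 -m crank '[{"gripper":100,"dx":0.021,"dy":-0.015,"dz":0,"twist":0},{"gripper":100,"dx":0.021,"dy":-0.015,"dz":0,"twist":0},{"gripper":100,"dx":0.021,"dy":-0.015,"dz":0,"twist":0},{"gripper":100,"dx":0.021,"dy":-0.015,"dz":0,"twist":0},{"gripper":100,"dx":0.021,"dy":-0.015,"dz":0,"twist":0},{"gripper":100,"dx":0.021,"dy":-0.015,"dz":0,"twist":0},{"gripper":100,"dx":0.021,"dy":-0.015,"dz":0,"twist":0},{"gripper":100,"dx":0.021,"dy":-0.015,"dz":0,"twist":0}]'
python3 -c "
from h import *
st([.5633,.1825,.26])
c=read_camera('side'); save(c,'side1.png')
c=read_camera('top')
for k in ['guard_grip','handle','compound_bar','hammer','brush','file','ewer','lid','flux']: print(k,[np.round(d['bbox']) for d in spot_in(c,k)[:2]])
st()"
```

```text
time: 3.05
eef_pos: [0.3077, 0.3476, 0.2627]
eef_rot: [-2.251, 2.191, 0.0]
force: [0.4, 0.2, 0.6]
finger_gap: 0.999
time: 3.85
eef_pos: [0.4326, 0.1834, 0.2627]
eef_rot: [-2.25, 2.191, 0.0]
force: [-0.4, 0.7, -0.5]
finger_gap: 0.995
t 3.85 pos [0.4326 0.1834 0.2627] yang -178.47 F [-0.4  0.7 -0.5] gap mm 87.6
tool shift [ 0.0044 -0.1307  0.0028]
guard_grip [array([297., 191., 307., 213.])]
handle [array([124., 267., 156., 306.])]
compound_bar [array([356., 175., 369., 217.])]
hammer [array([389., 163., 476., 192.])]
brush [array([263., 302., 316., 338.])]
file []
ewer [array([483., 169., 554., 204.]), array([145.,  93., 316., 262.])]
lid [array([357., 139., 394., 174.]), array([148.,  96., 310., 260.])]
flux [array([318., 139., 333., 167.])]
t 4.4 pos [0.4318 0.1848 0.2625] yang -178.41 F [-0.6  0.1 -0.3] gap mm 88.2
```

View pics/side1.png

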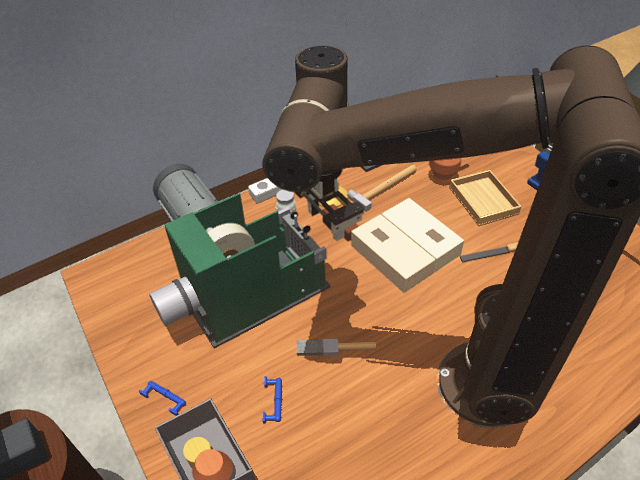

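The side view shows the guard hanging in front at about (298,243), with its black pads at about (295,212) and (306,230). The gripper is above the bench at (335,205). I'll check my fit with an overlay.

```bash
python3 - <<'E'
from h import *
c=read_camera("side"); p=np.load("hinge.npy")
ax=np.array([np.cos(p[2]),np.sin(p[2]),0]); ay=np.array([-ax[1],ax[0],0])
W=lambda x,y,z:np.r_[p[:2],0]+x*ax+y*ay+np.r_[0,0,z]
pts=[W(0,.034,.185),W(0,-.034,.185),W(-.018,.095,.148),W(-.018,.095,.128),W(.018,.095,.148),W(-.018,.085,.148),W(-.012,.08,.149),W(-.012,-.08,.149),W(-.018,-.085,.148),W(-.018,-.095,.148),W(-.012,.08,.019),W(-.012,-.08,.019)]
crop=(200,180,340,310); f=5
im=c["pixels"][crop[1]:crop[3],crop[0]:crop[2],::-1]; im=cv2.resize(np.ascontiguousarray(im),None,fx=f,fy=f,interpolation=cv2.INTER_CUBIC); im=cv2.convertScaleAbs(im,alpha=1.3)
for i,u in enumerate(proj(c,pts)):
    u=((u-crop[:2])+.5)*f; cv2.drawMarker(im,tuple(int(v) for v in u),(0,0,255),cv2.MARKER_CROSS,9,1); cv2.putText(im,str(i),(int(u[0])+4,int(u[1])-4),0,.4,(0,255,255),1)
im=im[:600]; cv2.imwrite("pics/side2.png",im)
E
```

```text
(no output)
```

View pics/side2.png

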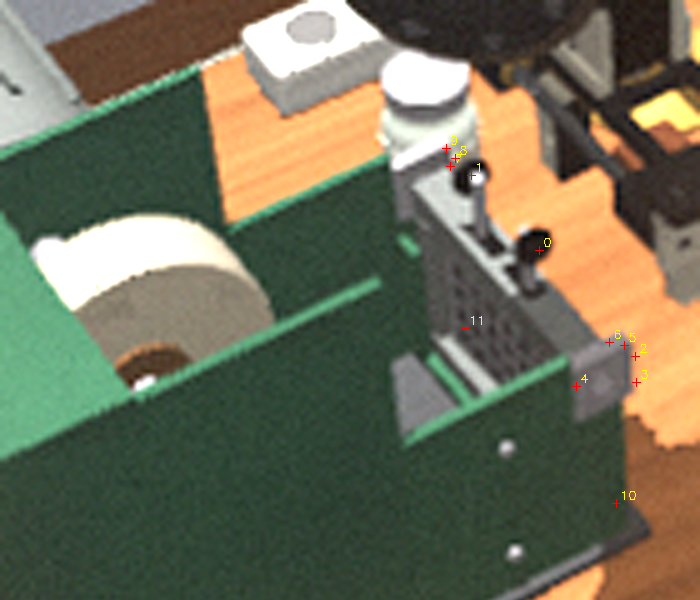

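The overlay agrees with the pads to within about 1 px, and with the lugs to about 2 px. That's good enough, so I go over the pads and down.

```bash
python3 -m crank '[{"gripper":100,"dx":0.0005,"dy":-0.0164,"dz":0,"twist":0.4},{"gripper":100,"dx":0.0005,"dy":-0.0164,"dz":0,"twist":0},{"gripper":100,"dx":0.0005,"dy":-0.0164,"dz":0,"twist":0},{"gripper":100,"dx":0.0005,"dy":-0.0164,"dz":0,"twist":0},{"gripper":100,"dx":0.0005,"dy":-0.0164,"dz":0,"twist":0},{"gripper":100,"dx":0.0005,"dy":-0.0164,"dz":0,"twist":0},{"gripper":100,"dx":0.0005,"dy":-0.0164,"dz":0,"twist":0},{"gripper":100,"dx":0.0005,"dy":-0.0164,"dz":0,"twist":0}]'
python3 -m crank '[{"gripper":100,"dx":0,"dy":0,"dz":0.005,"twist":0},{"gripper":100,"dx":0,"dy":0,"dz":0.008,"twist":0},{"gripper":100,"dx":0,"dy":0,"dz":0.008,"twist":0},{"gripper":100,"dx":0,"dy":0,"dz":0.008,"twist":0},{"gripper":100,"dx":0,"dy":0,"dz":0.008,"twist":0},{"gripper":100,"dx":0,"dy":0,"dz":0.005,"twist":0},{"gripper":100,"dx":0,"dy":0,"dz":0,"twist":0},{"gripper":100,"dx":0,"dy":0,"dz":0,"twist":0}]'
python3 - <<'E'
from h import *
st([.5633,.1825,.190])
c=read_camera("side"); save(c,"s3.png",(270,170,390,260),6)
E
```

```text
time: 5.25
eef_pos: [0.5651, 0.1826, 0.2618]
eef_rot: [2.242, -2.2, -0.0]
force: [0.2, 0.9, -0.3]
finger_gap: 1.002
time: 6.05
eef_pos: [0.5633, 0.1831, 0.2207]
eef_rot: [-2.243, 2.199, -0.0]
force: [-0.4, -0.6, 0.2]
finger_gap: 1.001
t 6.05 pos [0.5633 0.1831 0.2207] yang -178.85 F [-0.4 -0.6  0.2] gap mm 88.1
tool shift [0.0006 0.0001 0.0307]
```

View pics/s3.png

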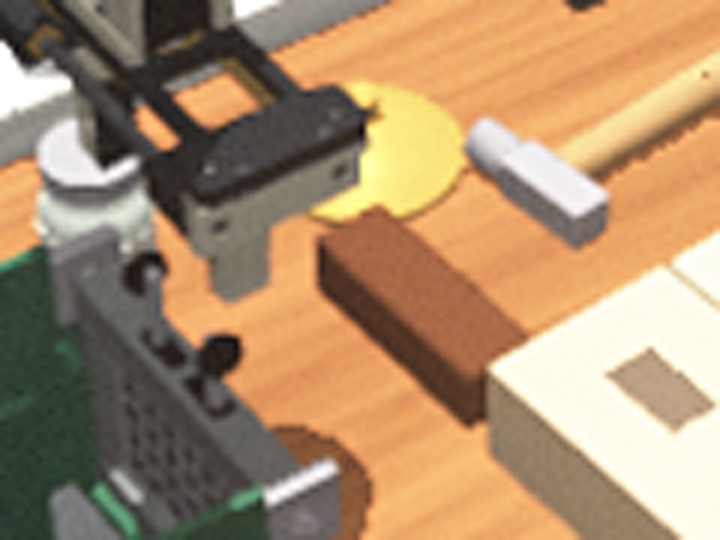

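The crop shows the near finger at crop (240,280), above the bench beside the pads at crop (145,270) and (220,350). The gripper body is a flat frame. Descending the last 31 mm, then squeezing.

```bash
python3 -m crank '[{"gripper":100,"dx":0.0005,"dy":0,"dz":0.006,"twist":0},{"gripper":100,"dx":0,"dy":0,"dz":0.006,"twist":0},{"gripper":100,"dx":0,"dy":0,"dz":0.006,"twist":0},{"gripper":100,"dx":0,"dy":0,"dz":0.006,"twist":0},{"gripper":100,"dx":0,"dy":0,"dz":0.004,"twist":0},{"gripper":100,"dx":0,"dy":0,"dz":0.003,"twist":0},{"gripper":100,"dx":0,"dy":0,"dz":0,"twist":0},{"gripper":100,"dx":0,"dy":0,"dz":0,"twist":0}]'
python3 -m crank '[{"gripper":30,"dx":0,"dy":0,"dz":0,"twist":0},{"gripper":30,"dx":0,"dy":0,"dz":0,"twist":0},{"gripper":30,"dx":0,"dy":0,"dz":0,"twist":0},{"gripper":30,"dx":0,"dy":0,"dz":0,"twist":0},{"gripper":30,"dx":0,"dy":0,"dz":0,"twist":0},{"gripper":30,"dx":0,"dy":0,"dz":0,"twist":0},{"gripper":30,"dx":0,"dy":0,"dz":0,"twist":0},{"gripper":30,"dx":0,"dy":0,"dz":0,"twist":0}]' 40
python3 - <<'E'
from h import *
st([.5633,.1825,.190])
E
```

```text
time: 6.9
eef_pos: [0.5634, 0.1826, 0.1896]
eef_rot: [-2.243, 2.199, -0.0]
force: [0.0, 0.2, 0.1]
finger_gap: 1.003
time: 7.7
eef_pos: [0.5633, 0.1825, 0.1894]
eef_rot: [2.243, -2.199, 0.0]
force: [0.1, -0.5, -0.1]
finger_gap: 0.342
t 7.7 pos [0.5633 0.1825 0.1894] yang -178.87 F [ 0.1 -0.5 -0.1] gap mm 30.1
tool shift [ 0.      0.     -0.0006]
```

The opening is below 40 mm, so the fingers may have missed. Taking a look.

```bash
python3 - <<'E'
from h import *
c=read_camera("side"); save(c,"s4.png",(250,170,370,260),6); st()
E
```

```text
t 7.75 pos [0.5633 0.1825 0.1895] yang -178.87 F [ 0.2 -0.5  0. ] gap mm 28.3
```

View pics/s4.png

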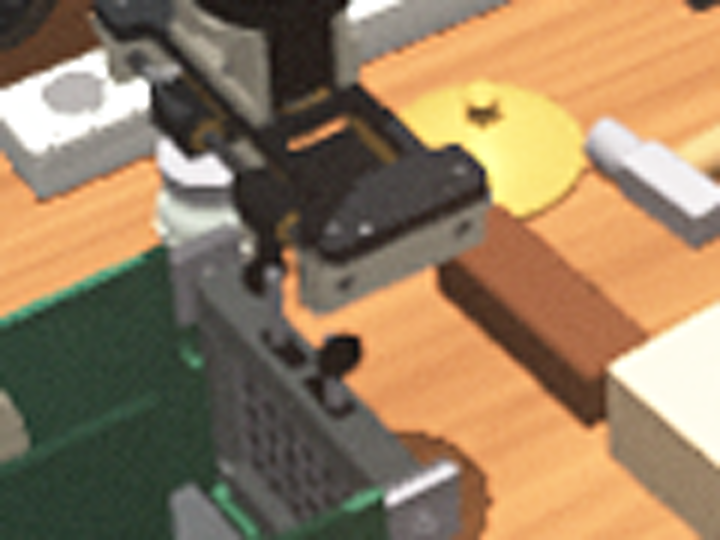

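The crop shows the pads at crop (265,270) and (340,355), still out, with the gripper apparently above and behind them. I'll project where the TCP should appear.

```bash
python3 - <<'E'
from h import *
np.set_printoptions(precision=1,suppress=True)
c=read_camera("side"); 
def cr(P,o): return (proj(c,P)-o+.5)*6
A=np.array([.5633,.1831,.2207]); X=np.r_[1,0,0]
print("s3 TCP, tips-x,tip+x inner/outer",cr([A,A-.044*X-[0,0,.019],A-.065*X-[0,0,.019],A-.065*X+[0,0,.047]],[270,170]))
B=np.array([.5633,.1825,.1895])
print("s4 TCP, tips ",cr([B,B-.014*X-[0,0,.019],B-.035*X-[0,0,.019],B+.014*X-[0,0,.019]],[250,170]))
print("pads expected",cr([[.5303,.1818,.185],[.5966,.1832,.185]],[250,170]))
# triangulate from s4 pads (side) & top pads
ct=read_camera("top")
for us,ut in [((340,355),(372,342)),((265,272),(365,203))]:
    o1,d1=ray(c,np.array(us)/6+[250,170]-.4); o2,d2=ray(ct,np.array(ut)/6+[240,170]-.4)
    t=np.linalg.lstsq(np.c_[d1,-d2],o2-o1,rcond=None)[0]; print("tri",(o1+d1*t[0])*1e3,(o2+d2*t[1])*1e3)
E
```

```text
s3 TCP, tips-x,tip+x inner/outer [[180.4 256.6]
 [235.4 348.7]
 [261.2 378.2]
 [255.1 264.8]]
s4 TCP, tips  [[305.5 308.1]
 [324.1 358. ]
 [348.9 386.8]
 [291.6 320.3]]
pads expected [[346.4 359.8]
 [266.3 271.9]]
tri [532.8 183.2 186.3] [531.1 180.9 185.9]
tri [595.2 184.3 186.3] [594.2 183.  186. ]
```

The pads triangulate to (0.563, 0.183, 0.186), as expected. The drawn gripper sits about 40 mm higher than the reported TCP, and the fingers met nothing, which fits that. I'll open again and go down in stages, watching the force.

```bash
python3 -m crank '[{"gripper":100,"dx":0,"dy":0,"dz":0,"twist":0},{"gripper":100,"dx":0,"dy":0,"dz":0,"twist":0},{"gripper":100,"dx":0,"dy":0,"dz":0,"twist":0},{"gripper":100,"dx":0,"dy":0,"dz":0,"twist":0},{"gripper":100,"dx":0,"dy":0,"dz":0,"twist":0},{"gripper":100,"dx":0,"dy":0,"dz":0,"twist":0},{"gripper":100,"dx":0,"dy":0,"dz":0,"twist":0},{"gripper":100,"dx":0,"dy":0,"dz":0.002,"twist":0}]'
python3 -m crank '[{"gripper":100,"dx":0,"dy":0,"dz":0.004,"twist":0},{"gripper":100,"dx":0,"dy":0,"dz":0.004,"twist":0},{"gripper":100,"dx":0,"dy":0,"dz":0.004,"twist":0},{"gripper":100,"dx":0,"dy":0,"dz":0.003,"twist":0},{"gripper":100,"dx":0,"dy":0,"dz":0,"twist":0},{"gripper":100,"dx":0,"dy":0,"dz":0,"twist":0},{"gripper":100,"dx":0,"dy":0,"dz":0,"twist":0},{"gripper":100,"dx":0,"dy":0,"dz":0,"twist":0}]'
python3 - <<'E'
from h import *
st()
c=read_camera("side"); ct=read_camera("top")
a=cv2.resize(c["pixels"][175:255,240:360,::-1],None,fx=5,fy=5,interpolation=cv2.INTER_CUBIC)
b=cv2.resize(ct["pixels"][190:230,240:360,::-1],None,fx=5,fy=5,interpolation=cv2.INTER_CUBIC)
cv2.imwrite("pics/s5.png",np.vstack([a,cv2.convertScaleAbs(b,alpha=1.5)]))
E
```

```text
time: 8.65
eef_pos: [0.5635, 0.1826, 0.1876]
eef_rot: [-2.243, 2.199, -0.0]
force: [0.7, -0.3, 0.1]
finger_gap: 0.961
time: 9.45
eef_pos: [0.5634, 0.1826, 0.1727]
eef_rot: [-2.243, 2.199, -0.0]
force: [-0.2, -0.3, 0.2]
finger_gap: 1.0
t 9.45 pos [0.5634 0.1826 0.1727] yang -178.87 F [-0.2 -0.3  0.2] gap mm 88.0
```

View pics/s5.png

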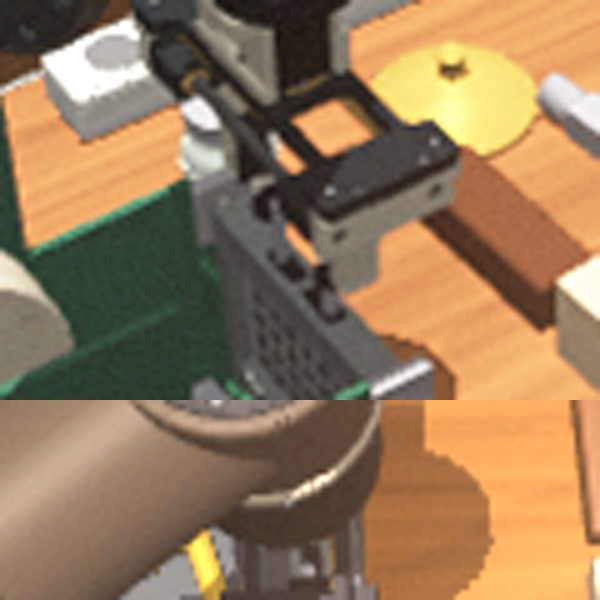

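Side crop: the near finger's tip is at crop (360,280), and the pad it should flank is at crop (333,271). So the tips are still about 10–20 mm above the pad centres. Going down 25 mm more, then squeezing.

```bash
python3 -m crank '[{"gripper":100,"dx":0,"dy":0,"dz":0.005,"twist":0},{"gripper":100,"dx":0,"dy":0,"dz":0.005,"twist":0},{"gripper":100,"dx":0,"dy":0,"dz":0.005,"twist":0},{"gripper":100,"dx":0,"dy":0,"dz":0.004,"twist":0},{"gripper":100,"dx":0,"dy":0,"dz":0.003,"twist":0},{"gripper":100,"dx":0,"dy":0,"dz":0.003,"twist":0},{"gripper":100,"dx":0,"dy":0,"dz":0,"twist":0},{"gripper":100,"dx":0,"dy":0,"dz":0,"twist":0}]'
python3 -m crank '[{"gripper":30,"dx":0,"dy":0,"dz":0,"twist":0},{"gripper":30,"dx":0,"dy":0,"dz":0,"twist":0},{"gripper":30,"dx":0,"dy":0,"dz":0,"twist":0},{"gripper":30,"dx":0,"dy":0,"dz":0,"twist":0},{"gripper":30,"dx":0,"dy":0,"dz":0,"twist":0},{"gripper":30,"dx":0,"dy":0,"dz":0,"twist":0},{"gripper":30,"dx":0,"dy":0,"dz":0,"twist":0},{"gripper":30,"dx":0,"dy":0,"dz":0,"twist":0}]' 45
python3 - <<'E'
from h import *
st()
E
```

```text
time: 10.35
eef_pos: [0.5634, 0.1825, 0.1475]
eef_rot: [2.243, -2.199, 0.0]
force: [0.4, -0.7, -0.1]
finger_gap: 0.998
time: 11.15
eef_pos: [0.5633, 0.1826, 0.1478]
eef_rot: [-2.243, 2.199, -0.0]
force: [-1.6, -0.3, 3.2]
finger_gap: 0.428
t 11.15 pos [0.5633 0.1826 0.1478] yang -178.87 F [-1.6 -0.3  3.2] gap mm 37.6
```

```bash
python3 -m crank '[{"gripper":30,"dx":0,"dy":0,"dz":0,"twist":0},{"gripper":30,"dx":0,"dy":0,"dz":0,"twist":0},{"gripper":30,"dx":0,"dy":0,"dz":-0.001,"twist":0},{"gripper":30,"dx":0,"dy":0,"dz":-0.002,"twist":0},{"gripper":30,"dx":0,"dy":0,"dz":-0.002,"twist":0},{"gripper":30,"dx":0,"dy":0,"dz":-0.002,"twist":0},{"gripper":30,"dx":0,"dy":0,"dz":-0.001,"twist":0},{"gripper":30,"dx":0,"dy":0,"dz":0,"twist":0}]'
python3 - <<'E'
from h import *
st()
c=read_camera("side"); save(c,"s6.png",(240,170,360,260),6); st()
E
```

```text
time: 11.95
eef_pos: [0.5633, 0.1825, 0.1555]
eef_rot: [2.243, -2.199, -0.0]
force: [0.2, -0.2, -6.9]
finger_gap: 0.425
t 11.95 pos [0.5633 0.1825 0.1555] yang -178.87 F [ 0.2 -0.2 -6.9] gap mm 37.4
t 12.0 pos [0.5633 0.1825 0.1554] yang -178.88 F [ 0.4  0.6 -7. ] gap mm 37.3
```

View pics/s6.png

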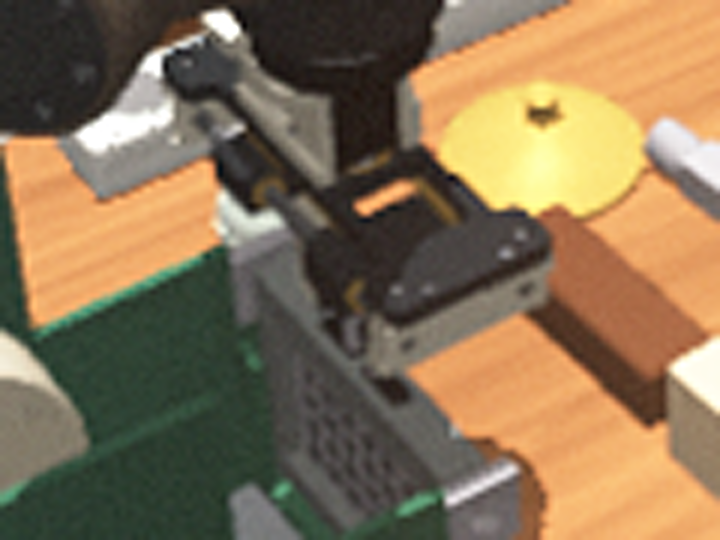

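Now 7 N is carried, the gap holds at 37.4 mm, and the crop shows the guard gripped with its rail clear at crop (430,400). Lifting 64 mm more, then out toward the front.

```bash
python3 -m crank '[{"gripper":30,"dx":0,"dy":0,"dz":-0.004,"twist":0},{"gripper":30,"dx":0,"dy":0,"dz":-0.009,"twist":0},{"gripper":30,"dx":0,"dy":0,"dz":-0.011,"twist":0},{"gripper":30,"dx":0,"dy":0,"dz":-0.012,"twist":0},{"gripper":30,"dx":0,"dy":0,"dz":-0.012,"twist":0},{"gripper":30,"dx":0,"dy":0,"dz":-0.010,"twist":0},{"gripper":30,"dx":0,"dy":0,"dz":-0.006,"twist":0},{"gripper":30,"dx":0,"dy":0,"dz":0,"twist":0}]'
python3 -m crank '[{"gripper":30,"dx":0.004,"dy":0,"dz":0,"twist":0},{"gripper":30,"dx":0.010,"dy":0,"dz":0,"twist":0},{"gripper":30,"dx":0.015,"dy":0,"dz":0,"twist":0},{"gripper":30,"dx":0.02,"dy":0.005,"dz":0,"twist":0},{"gripper":30,"dx":0.02,"dy":0.012,"dz":0,"twist":0},{"gripper":30,"dx":0.02,"dy":0.02,"dz":0,"twist":-1.4},{"gripper":30,"dx":0.02,"dy":0.02,"dz":0,"twist":-1.4},{"gripper":30,"dx":0.02,"dy":0.02,"dz":0,"twist":-1.4}]'
python3 -m crank '[{"gripper":30,"dx":0.02,"dy":0.015,"dz":0,"twist":0},{"gripper":30,"dx":0.02,"dy":0.015,"dz":0,"twist":0},{"gripper":30,"dx":0.018,"dy":0.01,"dz":0,"twist":0},{"gripper":30,"dx":0.014,"dy":0.006,"dz":0,"twist":0},{"gripper":30,"dx":0.01,"dy":0.002,"dz":0,"twist":0},{"gripper":30,"dx":0.006,"dy":0,"dz":0,"twist":0},{"gripper":30,"dx":0.002,"dy":0,"dz":0,"twist":0},{"gripper":30,"dx":0,"dy":0,"dz":0,"twist":0}]'
python3 - <<'E'
from h import *
st([.4542,-.0568,.193])
E
```

```text
time: 12.8
eef_pos: [0.5638, 0.1828, 0.2207]
eef_rot: [-2.242, 2.198, -0.001]
force: [0.3, -0.2, -6.6]
finger_gap: 0.424
time: 13.6
eef_pos: [0.4888, 0.0482, 0.2193]
eef_rot: [2.322, -2.115, -0.0]
force: [0.3, -0.4, -6.3]
finger_gap: 0.425
time: 14.4
eef_pos: [0.4513, -0.0434, 0.2193]
eef_rot: [2.322, -2.116, -0.0]
force: [0.5, 0.4, -7.5]
finger_gap: 0.423
t 14.4 pos [ 0.4513 -0.0434  0.2193] yang -174.69 F [ 0.5  0.4 -7.5] gap mm 37.2
tool shift [ 0.0136 -0.0016  0.0263]
```

```bash
python3 -m crank '[{"gripper":30,"dx":0.003,"dy":0,"dz":0,"twist":0},{"gripper":30,"dx":0.004,"dy":-0.001,"dz":0.002,"twist":0},{"gripper":30,"dx":0.004,"dy":0,"dz":0.004,"twist":0},{"gripper":30,"dx":0.002,"dy":0,"dz":0.005,"twist":0},{"gripper":30,"dx":0,"dy":0,"dz":0.005,"twist":0},{"gripper":30,"dx":0,"dy":0,"dz":0.004,"twist":0},{"gripper":30,"dx":0,"dy":0,"dz":0.002,"twist":0},{"gripper":30,"dx":0,"dy":0,"dz":0,"twist":0}]'
python3 -m crank '[{"gripper":30,"dx":0,"dy":0,"dz":0,"twist":0},{"gripper":30,"dx":0,"dy":0,"dz":0.001,"twist":0},{"gripper":30,"dx":0,"dy":0,"dz":0.001,"twist":0},{"gripper":30,"dx":0,"dy":0,"dz":0.001,"twist":0},{"gripper":30,"dx":0,"dy":0,"dz":0.001,"twist":0},{"gripper":30,"dx":0,"dy":0,"dz":0,"twist":0},{"gripper":30,"dx":0,"dy":0,"dz":0,"twist":0},{"gripper":30,"dx":0,"dy":0,"dz":0,"twist":0}]'
python3 - <<'E'
from h import *
st([.4542,-.0568,.193])
E
```

```text
time: 15.2
eef_pos: [0.4529, -0.0562, 0.1971]
eef_rot: [2.322, -2.115, -0.001]
force: [0.4, 0.3, -6.4]
finger_gap: 0.423
time: 16.0
eef_pos: [0.4532, -0.0563, 0.1935]
eef_rot: [-2.322, 2.116, -0.0]
force: [0.2, 1.0, -5.9]
finger_gap: 0.422
t 16.0 pos [ 0.4532 -0.0563  0.1935] yang -174.67 F [ 0.2  1.  -5.9] gap mm 37.1
tool shift [ 0.0006 -0.0009  0.0005]
```

```bash
python3 -m crank '[{"gripper":30,"dx":0,"dy":0,"dz":0.001,"twist":0},{"gripper":30,"dx":0,"dy":0,"dz":0.001,"twist":0},{"gripper":30,"dx":0,"dy":0,"dz":0,"twist":0},{"gripper":30,"dx":0,"dy":0,"dz":0,"twist":0},{"gripper":30,"dx":0,"dy":0,"dz":0,"twist":0},{"gripper":30,"dx":0,"dy":0,"dz":0,"twist":0},{"gripper":30,"dx":0,"dy":0,"dz":0,"twist":0},{"gripper":30,"dx":0,"dy":0,"dz":0,"twist":0}]'
python3 - <<'E'
from h import *
st([.4542,-.0568,.193])
E
```

```text
time: 16.8
eef_pos: [0.4535, -0.0566, 0.1928]
eef_rot: [-2.322, 2.115, -0.002]
force: [-4.4, 0.0, 5.1]
finger_gap: 0.424
t 16.8 pos [ 0.4535 -0.0566  0.1928] yang -174.65 F [-4.4  0.   5.1] gap mm 37.3
tool shift [ 0.0003 -0.0006 -0.0002]
```

Contact at TCP z = 0.193 (+5 N). Now the arc that tips the guard over its lower edge.

```bash
python3 -m crank '[{"gripper":30,"dx":0.0080,"dy":0,"dz":0.000,"twist":0},{"gripper":30,"dx":0.0083,"dy":0,"dz":0.000,"twist":0},{"gripper":30,"dx":0.0082,"dy":0,"dz":0.0004,"twist":0},{"gripper":30,"dx":0.0082,"dy":0,"dz":0.0008,"twist":0},{"gripper":30,"dx":0.0080,"dy":0,"dz":0.0012,"twist":0},{"gripper":30,"dx":0.0080,"dy":0,"dz":0.0016,"twist":0},{"gripper":30,"dx":0.0079,"dy":0,"dz":0.002,"twist":0},{"gripper":30,"dx":0.0078,"dy":0,"dz":0.0024,"twist":0}]'
python3 -c "
from h import *
st()"
```

```text
time: 17.6
eef_pos: [0.4599, -0.1215, 0.1838]
eef_rot: [-2.322, 2.115, -0.003]
force: [-0.9, -1.4, 4.3]
finger_gap: 0.423
t 17.6 pos [ 0.4599 -0.1215  0.1838] yang -174.65 F [-0.9 -1.4  4.3] gap mm 37.2
```

```bash
python3 -m crank '[{"gripper":30,"dx":0.0152,"dy":0,"dz":0.0059,"twist":0},{"gripper":30,"dx":0.0146,"dy":0,"dz":0.0074,"twist":0},{"gripper":30,"dx":0.0138,"dy":0,"dz":0.0088,"twist":0},{"gripper":30,"dx":0.0128,"dy":0,"dz":0.0100,"twist":0},{"gripper":30,"dx":0.0118,"dy":0,"dz":0.0113,"twist":0},{"gripper":30,"dx":0.0107,"dy":0,"dz":0.0124,"twist":0},{"gripper":30,"dx":0.0094,"dy":0,"dz":0.0134,"twist":0},{"gripper":30,"dx":0,"dy":0,"dz":0,"twist":0}]'
python3 -c "
from h import *
st()"
```

```text
time: 18.4
eef_pos: [0.4663, -0.209, 0.1112]
eef_rot: [2.319, -2.117, -0.005]
force: [0.5, 0.0, -3.0]
finger_gap: 0.427
t 18.4 pos [ 0.4663 -0.209   0.1112] yang -174.77 F [ 0.5  0.  -3. ] gap mm 37.6
```

```bash
python3 -m crank '[{"gripper":30,"dx":0.008,"dy":0,"dz":0.0142,"twist":0},{"gripper":30,"dx":0.0065,"dy":0,"dz":0.0149,"twist":0},{"gripper":30,"dx":0.0052,"dy":0,"dz":0.0150,"twist":0},{"gripper":30,"dx":0.0035,"dy":0,"dz":0.011,"twist":0},{"gripper":30,"dx":0.002,"dy":0,"dz":0.006,"twist":0},{"gripper":30,"dx":0,"dy":0,"dz":0.003,"twist":0},{"gripper":30,"dx":0,"dy":0,"dz":0,"twist":0},{"gripper":30,"dx":0,"dy":0,"dz":0,"twist":0}]'
python3 -c "
from h import *
st()"
```

```text
time: 19.2
eef_pos: [0.4697, -0.2333, 0.0502]
eef_rot: [2.323, -2.115, 0.0]
force: [-1.2, 0.0, -3.5]
finger_gap: 0.424
t 19.2 pos [ 0.4697 -0.2333  0.0502] yang -174.65 F [-1.2  0.  -3.5] gap mm 37.3
```

```bash
python3 -m crank '[{"gripper":30,"dx":0,"dy":0,"dz":0.003,"twist":0},{"gripper":30,"dx":0,"dy":0,"dz":0.003,"twist":0},{"gripper":30,"dx":0,"dy":0,"dz":0.002,"twist":0},{"gripper":30,"dx":0,"dy":0,"dz":0.001,"twist":0},{"gripper":30,"dx":0,"dy":0,"dz":0.001,"twist":0},{"gripper":30,"dx":0,"dy":0,"dz":0,"twist":0},{"gripper":30,"dx":0,"dy":0,"dz":0,"twist":0},{"gripper":30,"dx":0,"dy":0,"dz":0,"twist":0}]'
python3 -c "
from h import *
st()"
```

```text
time: 20.0
eef_pos: [0.4698, -0.2334, 0.0398]
eef_rot: [-2.322, 2.116, -0.0]
force: [0.2, -0.9, -3.0]
finger_gap: 0.428
t 20.0 pos [ 0.4698 -0.2334  0.0398] yang -174.67 F [ 0.2 -0.9 -3. ] gap mm 37.7
```

Another 1–2 mm to full contact, then release slowly and lift away.

```bash
python3 -m crank '[{"gripper":30,"dx":0,"dy":0,"dz":0.001,"twist":0},{"gripper":30,"dx":0,"dy":0,"dz":0.0005,"twist":0},{"gripper":30,"dx":0,"dy":0,"dz":0,"twist":0},{"gripper":30,"dx":0,"dy":0,"dz":0,"twist":0},{"gripper":30,"dx":0,"dy":0,"dz":0,"twist":0},{"gripper":30,"dx":0,"dy":0,"dz":0,"twist":0},{"gripper":30,"dx":0,"dy":0,"dz":0,"twist":0},{"gripper":30,"dx":0,"dy":0,"dz":0,"twist":0}]'
python3 -c "
from h import *
st()"
```

```text
time: 20.8
eef_pos: [0.4699, -0.2335, 0.0385]
eef_rot: [-2.322, 2.116, -0.001]
force: [-1.3, 0.6, 4.7]
finger_gap: 0.424
t 20.8 pos [ 0.4699 -0.2335  0.0385] yang -174.66 F [-1.3  0.6  4.7] gap mm 37.3
```

Down at 0.0385 with +4.7 N, so the guard is flat. Releasing, lifting, and turning for the handle.

```bash
python3 -m crank '[{"gripper":55,"dx":0,"dy":0,"dz":0,"twist":0},{"gripper":60,"dx":0,"dy":0,"dz":0,"twist":0},{"gripper":65,"dx":0,"dy":0,"dz":0,"twist":0},{"gripper":70,"dx":0,"dy":0,"dz":0,"twist":0},{"gripper":80,"dx":0,"dy":0,"dz":0,"twist":0},{"gripper":100,"dx":0,"dy":0,"dz":0,"twist":0},{"gripper":100,"dx":0,"dy":0,"dz":0,"twist":0},{"gripper":100,"dx":0,"dy":0,"dz":0,"twist":0}]'
python3 -m crank '[{"gripper":100,"dx":0,"dy":0,"dz":0,"twist":0},{"gripper":100,"dx":0,"dy":0,"dz":-0.006,"twist":0},{"gripper":100,"dx":0,"dy":0,"dz":-0.012,"twist":0},{"gripper":100,"dx":0,"dy":0,"dz":-0.025,"twist":0},{"gripper":100,"dx":0,"dy":0,"dz":-0.03,"twist":0},{"gripper":100,"dx":0,"dy":0,"dz":-0.03,"twist":-8.5},{"gripper":100,"dx":0,"dy":0,"dz":-0.03,"twist":-8.5},{"gripper":100,"dx":0,"dy":0,"dz":-0.015,"twist":-8.5}]'
python3 -m crank '[{"gripper":34,"dx":0,"dy":0,"dz":0,"twist":-8.5},{"gripper":34,"dx":0,"dy":0,"dz":0,"twist":-8.5},{"gripper":34,"dx":0,"dy":0,"dz":0,"twist":-8.5},{"gripper":34,"dx":0,"dy":0,"dz":0,"twist":-8.5},{"gripper":34,"dx":0,"dy":0,"dz":0,"twist":-8.5},{"gripper":34,"dx":0,"dy":0,"dz":0,"twist":-8.5},{"gripper":34,"dx":0,"dy":0,"dz":0,"twist":-8.5},{"gripper":34,"dx":0,"dy":0,"dz":0,"twist":-4.7}]'
python3 - <<'E'
from h import *
st([.5370,.2240,.19])
c=read_camera("top"); print([(d["bbox"].round() if hasattr(d["bbox"],"round") else d["bbox"],d["conf"]) for d in spot_in(c,"guard")[:3]]); cv2.imwrite("pics/t_full.png",c["pixels"][:,:,::-1])
E
```

```text
time: 21.6
eef_pos: [0.4694, -0.2334, 0.0379]
eef_rot: [2.322, -2.116, -0.001]
force: [0.1, -0.6, 0.4]
finger_gap: 0.971
time: 22.4
eef_pos: [0.4709, -0.2338, 0.1905]
eef_rot: [-2.736, 1.541, -0.008]
force: [-0.6, -1.0, 0.9]
finger_gap: 1.001
time: 23.2
eef_pos: [0.4697, -0.2335, 0.1875]
eef_rot: [3.138, 0.147, 0.002]
force: [0.3, -1.2, -0.1]
finger_gap: 0.361
t 23.2 pos [ 0.4697 -0.2335  0.1875] yang -84.64 F [ 0.3 -1.2 -0.1] gap mm 31.7
tool shift [ 0.1097 -0.4492 -0.0025]
[]
```

```bash
python3 -m crank '[{"gripper":34,"dx":0.01,"dy":-0.015,"dz":0,"twist":0},{"gripper":34,"dx":0.012,"dy":-0.035,"dz":0,"twist":0},{"gripper":34,"dx":0.012,"dy":-0.04,"dz":0,"twist":0},{"gripper":34,"dx":0.012,"dy":-0.04,"dz":0,"twist":0},{"gripper":34,"dx":0.012,"dy":-0.04,"dz":0,"twist":0},{"gripper":34,"dx":0.012,"dy":-0.04,"dz":0,"twist":0},{"gripper":34,"dx":0.012,"dy":-0.04,"dz":0,"twist":0},{"gripper":34,"dx":0.012,"dy":-0.04,"dz":0,"twist":0}]'
python3 -m crank '[{"gripper":34,"dx":0.01,"dy":-0.04,"dz":0,"twist":0},{"gripper":34,"dx":0.005,"dy":-0.04,"dz":0,"twist":0},{"gripper":34,"dx":0,"dy":-0.03,"dz":0,"twist":0},{"gripper":34,"dx":0,"dy":-0.02,"dz":0,"twist":0},{"gripper":34,"dx":0,"dy":-0.01,"dz":0,"twist":0},{"gripper":34,"dx":0,"dy":-0.005,"dz":0,"twist":0},{"gripper":34,"dx":0,"dy":0,"dz":0,"twist":0},{"gripper":34,"dx":0,"dy":0,"dz":0,"twist":0}]'
python3 - <<'E'
from h import *
st([.5371,.2200,.005])
E
```

```text
time: 24.1
eef_pos: [0.5381, 0.0655, 0.1873]
eef_rot: [-3.138, -0.133, -0.002]
force: [1.3, -0.5, 0.4]
finger_gap: 0.342
time: 24.9
eef_pos: [0.5401, 0.2086, 0.1864]
eef_rot: [3.139, 0.136, -0.0]
force: [-0.1, 0.1, -0.4]
finger_gap: 0.34
t 24.9 pos [0.5401 0.2086 0.1864] yang -85.04 F [-0.1  0.1 -0.4] gap mm 29.9
tool shift [-0.002  -0.0116  0.1814]
```

```bash
python3 -m crank '[{"gripper":34,"dx":-0.001,"dy":-0.006,"dz":0,"twist":0},{"gripper":34,"dx":-0.001,"dy":-0.0055,"dz":0,"twist":0},{"gripper":34,"dx":0,"dy":0,"dz":0.01,"twist":0},{"gripper":34,"dx":0,"dy":0,"dz":0.015,"twist":0},{"gripper":34,"dx":0,"dy":0,"dz":0.02,"twist":0},{"gripper":34,"dx":0,"dy":0,"dz":0.02,"twist":0},{"gripper":34,"dx":0,"dy":0,"dz":0.015,"twist":0},{"gripper":34,"dx":0,"dy":0,"dz":0.005,"twist":0}]'
python3 -c "
from h import *
st()"
python3 -m crank '[{"gripper":34,"dx":0,"dy":0,"dz":0.01,"twist":0},{"gripper":34,"dx":0,"dy":0,"dz":0.015,"twist":0},{"gripper":34,"dx":0,"dy":0,"dz":0.02,"twist":0},{"gripper":34,"dx":0,"dy":0,"dz":0.02,"twist":0},{"gripper":34,"dx":0,"dy":0,"dz":0.015,"twist":0},{"gripper":34,"dx":0,"dy":0,"dz":0.008,"twist":0},{"gripper":34,"dx":0,"dy":0,"dz":0,"twist":0},{"gripper":34,"dx":0,"dy":0,"dz":0,"twist":0}]'
python3 - <<'E'
from h import *
st([.5366,.2415,-.012])
c=read_camera("side"); cv2.imwrite("pics/s7.png",cv2.resize(c["pixels"][180:300,190:350,::-1],None,fx=4.5,fy=4.5,interpolation=cv2.INTER_CUBIC))
E
```

```text
time: 25.7
eef_pos: [0.5359, 0.2198, 0.0988]
eef_rot: [3.137, 0.137, -0.005]
force: [-0.6, 0.3, 0.7]
finger_gap: 0.34
t 25.7 pos [0.5359 0.2198 0.0988] yang -84.99 F [-0.6  0.3  0.7] gap mm 30.0
time: 26.5
eef_pos: [0.5376, 0.221, 0.0138]
eef_rot: [-3.138, -0.138, -0.001]
force: [-0.2, 0.3, 0.4]
finger_gap: 0.339
t 26.5 pos [0.5376 0.221  0.0138] yang -84.95 F [-0.2  0.3  0.4] gap mm 29.8
tool shift [ 0.0008 -0.0205  0.0258]
```

View pics/s7.png

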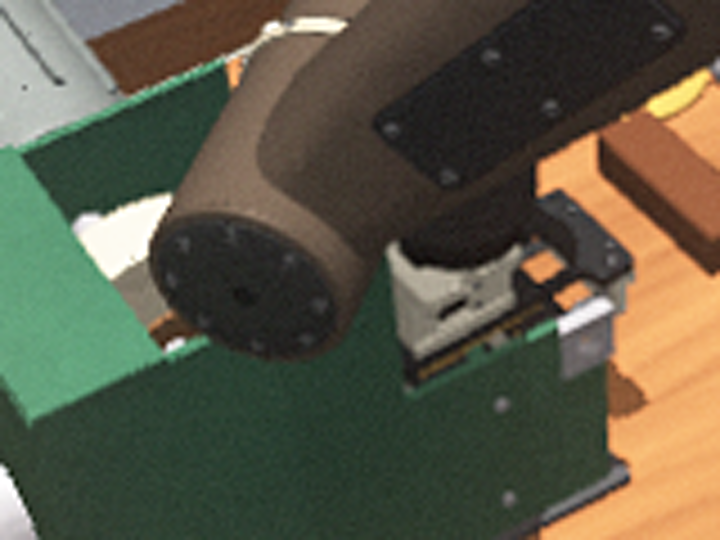

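The crop shows the gripper down between the cheeks, with the body's rear end at crop (410,380). The wrist housing, centred at crop (245,290), passes near the tall rear cheek. I'll estimate its height before going lower.

```bash
python3 - <<'E'
from h import *
np.set_printoptions(precision=3,suppress=True)
from scipy.optimize import least_squares
c=read_camera("side"); s=read_state(); print(s["q"],s["joint_torque"])
T1=np.array([.4326,.1834,.2627]);T2=np.array([.5376,.221,.0138])
a1=np.arctan2(T1[1],T1[0]);a2=np.arctan2(T2[1],T2[0])
def Rz(a): return R.from_euler("z",a).as_matrix()
u1=np.array([291,166]);u2=np.array([244.4,244.8])
def f(d): return np.r_[proj(c,T1+Rz(a1)@d)[0]-u1,proj(c,T2+Rz(a2)@d)[0]-u2]
for x0 in ([0,.1,.3],[0,0,.2]):
    r=least_squares(f,x0); print("d (radial,tang,z)",r.x,f(r.x),"world",T2+Rz(a2)@r.x, "hinge",(T2+Rz(a2)@r.x)[1]-.1825, .5633-(T2+Rz(a2)@r.x)[0])
# scale: px per m at the two points
for h in (.2,.25,.3,.35): 
    o,d=ray(c,u2); P=o+d*(h-o[2])/d[2]; print("z",h,P,"hinge x,y",P[1]-.1825,.5633-P[0],"diam of 41px",41/584*np.linalg.norm(P-o))
ct=read_camera("top"); im=ct["pixels"]; cv2.imwrite("pics/t7.png",im[:,:,::-1])
E
```

```text
[ 0.727  0.399 -0.426  0.    -0.743  0.932] [ -0.01  -52.728  21.065   4.972   0.08   -0.   ]
d (radial,tang,z) [-0.14   0.284  0.458] [-3.598 -1.856  4.572  2.361] world [0.3   0.431 0.472] hinge 0.24822714434200344 0.26358976122574596
d (radial,tang,z) [-0.14   0.284  0.458] [-3.598 -1.856  4.572  2.361] world [0.3   0.431 0.472] hinge 0.24822712157048582 0.2635897085340373
z 0.2 [0.558 0.347 0.2  ] hinge x,y 0.16497336413065988 0.0053876865697469745 diam of 41px 0.10295111968381916
z 0.25 [0.512 0.364 0.25 ] hinge x,y 0.18107483506330924 0.05096909040692921 diam of 41px 0.09806847029201644
z 0.3 [0.467 0.38  0.3  ] hinge x,y 0.1971763059959586 0.09655049424411116 diam of 41px 0.09318582090021374
z 0.35 [0.421 0.396 0.35 ] hinge x,y 0.21327777692860783 0.14213189808129317 diam of 41px 0.08830317150841104
```

```bash
python3 - <<'E'
from h import *
np.set_printoptions(precision=3,suppress=True)
from scipy.optimize import least_squares
c=read_camera("side")
T1=np.array([.4326,.1834,.2627]);T2=np.array([.5376,.221,.0138]); T0=np.array([.2484,.6276,.2065])
q=lambda T:np.arctan2(T[1],T[0])+np.arcsin(.1925/np.hypot(T[0],T[1]))
print(q(T1),q(T2),q(T0))
def Rz(a): return R.from_euler("z",a).as_matrix()
obs=[(T1,[291,166]),(T2,[244.4,244.8]),(T0,[183,390])]
f=lambda d:np.concatenate([proj(c,T+Rz(q(T))@d)[0]-u for T,u in obs])
r=least_squares(f,[0,.1,.3]); W=T2+Rz(q(T2))@r.x
print("d",r.x,f(r.x),"world",W,"hinge x,y",W[1]-.1825,.5633-W[0])
E
```

```text
0.8230907121566635 0.7275820321951143 1.4831344103311395
d [0.009 0.236 0.383] [-1.506  2.064  1.265 -4.191  1.081  0.661] world [0.388 0.403 0.396] hinge x,y 0.2206902173503732 0.17524053841184517
```

The wrist housing runs at about z = 0.40 with its underside near 0.345, clear of the 280 mm cheek. Moving back over the bar in two checked steps.

```bash
python3 -m crank '[{"gripper":34,"dx":0,"dy":-0.002,"dz":0,"twist":0},{"gripper":34,"dx":0,"dy":-0.003,"dz":0,"twist":0},{"gripper":34,"dx":0,"dy":-0.003,"dz":0,"twist":0},{"gripper":34,"dx":0,"dy":-0.003,"dz":0,"twist":0},{"gripper":34,"dx":0,"dy":-0.003,"dz":0,"twist":0},{"gripper":34,"dx":0,"dy":-0.003,"dz":0,"twist":0},{"gripper":34,"dx":0,"dy":-0.002,"dz":0,"twist":0},{"gripper":34,"dx":0,"dy":0,"dz":0,"twist":0}]'
python3 -m crank '[{"gripper":34,"dx":0,"dy":-0.001,"dz":0.003,"twist":0},{"gripper":34,"dx":0,"dy":0,"dz":0.003,"twist":0},{"gripper":34,"dx":0,"dy":0,"dz":0.003,"twist":0},{"gripper":34,"dx":0,"dy":0,"dz":0.002,"twist":0},{"gripper":34,"dx":0,"dy":0,"dz":0.002,"twist":0},{"gripper":34,"dx":0,"dy":0,"dz":0.001,"twist":0},{"gripper":34,"dx":0,"dy":0,"dz":0,"twist":0},{"gripper":34,"dx":0,"dy":0,"dz":0,"twist":0}]'
python3 - <<'E'
from h import *
st([.5366,.2415,-.012])
E
```

```text
time: 27.5
eef_pos: [0.5354, 0.24, 0.0132]
eef_rot: [3.139, 0.138, 0.0]
force: [0.1, 0.1, 0.3]
finger_gap: 0.339
time: 28.3
eef_pos: [0.5354, 0.2407, -0.0007]
eef_rot: [-3.139, -0.138, -0.0]
force: [0.3, 1.1, 0.2]
finger_gap: 0.341
t 28.3 pos [ 0.5354  0.2407 -0.0007] yang -84.96 F [0.3 1.1 0.2] gap mm 30.0
tool shift [ 0.0012 -0.0007  0.0113]
```

```bash
python3 -m crank '[{"gripper":34,"dx":0,"dy":-0.0005,"dz":0.002,"twist":0},{"gripper":34,"dx":0,"dy":0,"dz":0.002,"twist":0},{"gripper":34,"dx":0,"dy":0,"dz":0.002,"twist":0},{"gripper":34,"dx":0,"dy":0,"dz":0.001,"twist":0},{"gripper":34,"dx":0,"dy":0,"dz":0.001,"twist":0},{"gripper":34,"dx":0,"dy":0,"dz":0,"twist":0},{"gripper":34,"dx":0,"dy":0,"dz":0,"twist":0},{"gripper":34,"dx":0,"dy":0,"dz":0,"twist":0}]'
python3 - <<'E'
from h import *
st()
E
```

```text
time: 29.1
eef_pos: [0.5354, 0.2412, -0.0087]
eef_rot: [-3.138, -0.138, -0.0]
force: [0.0, 0.2, 0.4]
finger_gap: 0.344
t 29.1 pos [ 0.5354  0.2412 -0.0087] yang -84.97 F [0.  0.2 0.4] gap mm 30.3
```

```bash
python3 -m crank '[{"gripper":34,"dx":0,"dy":0,"dz":0.001,"twist":0},{"gripper":34,"dx":0,"dy":0,"dz":0.001,"twist":0},{"gripper":34,"dx":0,"dy":0,"dz":0.001,"twist":0},{"gripper":34,"dx":0,"dy":0,"dz":0.001,"twist":0},{"gripper":34,"dx":0,"dy":0,"dz":0,"twist":0},{"gripper":34,"dx":0,"dy":0,"dz":0,"twist":0},{"gripper":34,"dx":0,"dy":0,"dz":0,"twist":0},{"gripper":34,"dx":0,"dy":0,"dz":0,"twist":0}]'
python3 - <<'E'
from h import *
st()
E
```

```text
time: 29.9
eef_pos: [0.5356, 0.2413, -0.0099]
eef_rot: [-3.138, -0.139, -0.002]
force: [-9.2, -2.6, 26.6]
finger_gap: 0.339
t 29.9 pos [ 0.5356  0.2413 -0.0099] yang -84.91 F [-9.2 -2.6 26.6] gap mm 29.8
```

The tips touched the floor at TCP z ≈ -0.0095. Backing off 4 mm and closing on the bar.

```bash
python3 -m crank '[{"gripper":34,"dx":0,"dy":0,"dz":-0.002,"twist":0},{"gripper":34,"dx":0,"dy":0,"dz":-0.002,"twist":0},{"gripper":5,"dx":0,"dy":0,"dz":0,"twist":0},{"gripper":5,"dx":0,"dy":0,"dz":0,"twist":0},{"gripper":5,"dx":0,"dy":0,"dz":0,"twist":0},{"gripper":5,"dx":0,"dy":0,"dz":0,"twist":0},{"gripper":5,"dx":0,"dy":0,"dz":0,"twist":0},{"gripper":5,"dx":0,"dy":0,"dz":0,"twist":0}]' 30
python3 - <<'E'
from h import *
st()
E
```

```text
time: 30.7
eef_pos: [0.5354, 0.2412, -0.0089]
eef_rot: [-3.139, -0.138, -0.0]
force: [0.7, 0.7, 0.7]
finger_gap: 0.173
t 30.7 pos [ 0.5354  0.2412 -0.0089] yang -84.97 F [0.7 0.7 0.7] gap mm 15.2
```

```bash
python3 -m crank '[{"gripper":5,"dx":0,"dy":0,"dz":0,"twist":0},{"gripper":5,"dx":0,"dy":0,"dz":-0.002,"twist":0},{"gripper":5,"dx":0,"dy":0,"dz":-0.003,"twist":0},{"gripper":5,"dx":0,"dy":0,"dz":-0.004,"twist":0},{"gripper":5,"dx":0,"dy":0,"dz":-0.004,"twist":0},{"gripper":5,"dx":0,"dy":0,"dz":-0.002,"twist":0},{"gripper":5,"dx":0,"dy":0,"dz":0,"twist":0},{"gripper":5,"dx":0,"dy":0,"dz":0,"twist":0}]' 40
python3 - <<'E'
from h import *
st()
E
```

```text
time: 31.5
eef_pos: [0.5353, 0.2412, 0.0063]
eef_rot: [-3.138, -0.138, -0.0]
force: [-0.3, -0.5, -1.9]
finger_gap: 0.174
t 31.5 pos [0.5353 0.2412 0.0063] yang -84.97 F [-0.3 -0.5 -1.9] gap mm 15.3
```

The handle is carried (about 2 N). Moving forward, up, and across to the tray.

```bash
python3 -m crank '[{"gripper":5,"dx":0,"dy":0.004,"dz":0,"twist":0},{"gripper":5,"dx":0,"dy":0.01,"dz":0,"twist":0},{"gripper":5,"dx":0,"dy":0.014,"dz":0,"twist":0},{"gripper":5,"dx":0,"dy":0.016,"dz":0,"twist":0},{"gripper":5,"dx":0,"dy":0.012,"dz":-0.004,"twist":0},{"gripper":5,"dx":0,"dy":0.004,"dz":-0.01,"twist":0},{"gripper":5,"dx":0,"dy":0,"dz":-0.02,"twist":0},{"gripper":5,"dx":0,"dy":0,"dz":-0.025,"twist":0}]'
python3 -m crank '[{"gripper":5,"dx":0,"dy":0,"dz":-0.025,"twist":0},{"gripper":5,"dx":0,"dy":0,"dz":-0.025,"twist":0},{"gripper":5,"dx":0,"dy":0,"dz":-0.025,"twist":0},{"gripper":5,"dx":0,"dy":0.01,"dz":-0.02,"twist":0},{"gripper":5,"dx":0,"dy":0.02,"dz":0,"twist":0},{"gripper":5,"dx":0,"dy":0.03,"dz":0,"twist":0},{"gripper":5,"dx":0,"dy":0.035,"dz":0,"twist":0},{"gripper":5,"dx":0,"dy":0.035,"dz":0,"twist":0}]'
python3 -m crank '[{"gripper":5,"dx":-0.01,"dy":0.035,"dz":0,"twist":0},{"gripper":5,"dx":-0.01,"dy":0.035,"dz":0,"twist":0},{"gripper":5,"dx":-0.01,"dy":0.035,"dz":0,"twist":0},{"gripper":5,"dx":-0.01,"dy":0.035,"dz":0,"twist":0},{"gripper":5,"dx":-0.01,"dy":0.035,"dz":0,"twist":4},{"gripper":5,"dx":-0.01,"dy":0.035,"dz":0,"twist":4},{"gripper":5,"dx":-0.01,"dy":0.035,"dz":0,"twist":4},{"gripper":5,"dx":0,"dy":0.03,"dz":0,"twist":4.2}]'
python3 - <<'E'
from h import *
st([.481,-.453,.16])
E
```

```text
time: 32.3
eef_pos: [0.541, 0.1801, 0.0653]
eef_rot: [3.138, 0.136, -0.0]
force: [6.3, 0.2, -6.7]
finger_gap: 0.174
time: 33.1
eef_pos: [0.5509, 0.0497, 0.1603]
eef_rot: [3.138, 0.138, -0.002]
force: [0.8, -0.2, -2.6]
finger_gap: 0.168
time: 33.9
eef_pos: [0.49, -0.2282, 0.1604]
eef_rot: [-3.126, 0.312, 0.002]
force: [0.8, -1.3, -1.1]
finger_gap: 0.168
t 33.9 pos [ 0.49   -0.2282  0.1604] yang -101.41 F [ 0.8 -1.3 -1.1] gap mm 14.8
tool shift [0.0356 0.2221 0.0003]
```

```bash
python3 -m crank '[{"gripper":5,"dx":0.005,"dy":0.035,"dz":0,"twist":0},{"gripper":5,"dx":0.006,"dy":0.038,"dz":0,"twist":0},{"gripper":5,"dx":0.006,"dy":0.038,"dz":0,"twist":0},{"gripper":5,"dx":0.006,"dy":0.036,"dz":0,"twist":0},{"gripper":5,"dx":0.006,"dy":0.032,"dz":0,"twist":0},{"gripper":5,"dx":0.004,"dy":0.024,"dz":0,"twist":0},{"gripper":5,"dx":0.003,"dy":0.014,"dz":0.01,"twist":0},{"gripper":5,"dx":0,"dy":0.005,"dz":0.015,"twist":0}]'
python3 -m crank '[{"gripper":5,"dx":0,"dy":0,"dz":0.02,"twist":0},{"gripper":5,"dx":0,"dy":0,"dz":0.025,"twist":0},{"gripper":5,"dx":0,"dy":0,"dz":0.025,"twist":0},{"gripper":5,"dx":0,"dy":0,"dz":0.022,"twist":0},{"gripper":5,"dx":0,"dy":0,"dz":0.015,"twist":0},{"gripper":5,"dx":0,"dy":0,"dz":0.008,"twist":0},{"gripper":5,"dx":0,"dy":0,"dz":0.004,"twist":0},{"gripper":5,"dx":0,"dy":0,"dz":0,"twist":0}]'
python3 - <<'E'
from h import *
st([.481,-.453,-.0129])
c=read_camera("top"); cv2.imwrite("pics/t9.png",c["pixels"][:,:,::-1]); im=c["pixels"].astype(int)
# brass-coloured mask: guard on bricks etc.
for n in ("guard","guard_grip","handle","tray_in"): print(n,[(np.round(d["bbox"]),round(d["conf"],2)) for d in spot_in(c,n)[:4]])
E
```

```text
time: 34.7
eef_pos: [0.4842, -0.4524, 0.1347]
eef_rot: [3.126, -0.309, 0.001]
force: [-0.5, 0.1, -2.7]
finger_gap: 0.165
time: 35.5
eef_pos: [0.4851, -0.4508, 0.0162]
eef_rot: [3.127, -0.305, -0.0]
force: [0.8, 1.1, -0.9]
finger_gap: 0.173
t 35.5 pos [ 0.4851 -0.4508  0.0162] yang -101.15 F [ 0.8  1.1 -0.9] gap mm 15.2
tool shift [-0.0036  0.0029  0.0291]
guard [(array([390., 219., 457., 276.]), 0.86)]
guard_grip [(array([385., 219., 454., 276.]), 0.76)]
handle [(array([195., 314., 231., 356.]), 0.85), (array([123., 267., 155., 308.]), 0.71)]
tray_in []
```

```bash
python3 -m crank '[{"gripper":5,"dx":0,"dy":0,"dz":0.006,"twist":0},{"gripper":5,"dx":0,"dy":0,"dz":0.007,"twist":0},{"gripper":5,"dx":0,"dy":0,"dz":0.005,"twist":0},{"gripper":5,"dx":0,"dy":0,"dz":0.004,"twist":0},{"gripper":5,"dx":0,"dy":0,"dz":0.002,"twist":0},{"gripper":5,"dx":0,"dy":0,"dz":0.002,"twist":0},{"gripper":5,"dx":0,"dy":0,"dz":0,"twist":0},{"gripper":5,"dx":0,"dy":0,"dz":0,"twist":0}]'
python3 - <<'E'
from h import *
st()
E
```

```text
time: 36.55
eef_pos: [0.4852, -0.451, -0.0096]
eef_rot: [3.127, -0.306, 0.0]
force: [-0.1, -0.1, -1.7]
finger_gap: 0.171
t 36.55 pos [ 0.4852 -0.451  -0.0096] yang -101.17 F [-0.1 -0.1 -1.7] gap mm 15.0
```

```bash
python3 -m crank '[{"gripper":5,"dx":0,"dy":0,"dz":0.001,"twist":0},{"gripper":5,"dx":0,"dy":0,"dz":0.001,"twist":0},{"gripper":5,"dx":0,"dy":0,"dz":0.001,"twist":0},{"gripper":5,"dx":0,"dy":0,"dz":0.0005,"twist":0},{"gripper":5,"dx":0,"dy":0,"dz":0,"twist":0},{"gripper":5,"dx":0,"dy":0,"dz":0,"twist":0},{"gripper":5,"dx":0,"dy":0,"dz":0,"twist":0},{"gripper":5,"dx":0,"dy":0,"dz":0,"twist":0}]'
python3 - <<'E'
from h import *
st()
E
```

```text
time: 37.35
eef_pos: [0.4854, -0.4514, -0.0121]
eef_rot: [3.126, -0.305, 0.002]
force: [-1.1, 1.4, 5.8]
finger_gap: 0.167
t 37.35 pos [ 0.4854 -0.4514 -0.0121] yang -101.15 F [-1.1  1.4  5.8] gap mm 14.7
```

Down in the tray. Releasing, lifting and turning back for the guard.

```bash
python3 -m crank '[{"gripper":25,"dx":0,"dy":0,"dz":0,"twist":0},{"gripper":40,"dx":0,"dy":0,"dz":0,"twist":0},{"gripper":40,"dx":0,"dy":0,"dz":0,"twist":0},{"gripper":40,"dx":0,"dy":0,"dz":-0.005,"twist":0},{"gripper":40,"dx":0,"dy":0,"dz":-0.015,"twist":0},{"gripper":40,"dx":0,"dy":0,"dz":-0.03,"twist":0},{"gripper":40,"dx":0,"dy":0,"dz":-0.04,"twist":0},{"gripper":40,"dx":0,"dy":0,"dz":-0.04,"twist":0}]'
python3 -m crank '[{"gripper":100,"dx":0,"dy":0,"dz":-0.03,"twist":8.2},{"gripper":100,"dx":0,"dy":0,"dz":0,"twist":8.2},{"gripper":100,"dx":0,"dy":0,"dz":0,"twist":8.2},{"gripper":100,"dx":0,"dy":0,"dz":0,"twist":8.2},{"gripper":100,"dx":0,"dy":0,"dz":0,"twist":8.2},{"gripper":100,"dx":0,"dy":0,"dz":0,"twist":8.2},{"gripper":100,"dx":0,"dy":0,"dz":0,"twist":8.2},{"gripper":100,"dx":0,"dy":0,"dz":0,"twist":8.2}]'
python3 - <<'E'
from h import *
st([.4699,-.2335,.13])
c=read_camera("top"); d=read_camera("side"); np.savez("v.npz",t=c["pixels"],s=d["pixels"])
for n in ("guard","handle"): print(n,[(np.round(e["bbox"]),round(e["conf"],2)) for e in spot_in(c,n)[:4]],[(np.round(e["bbox"]),round(e["conf"],2)) for e in spot_in(d,n)[:4]])
# predicted pads in both
u=np.array([np.cos(np.radians(5.33)),np.sin(np.radians(5.33)),0]); P=np.array([.4699,-.2335,.076])
print(proj(c,[P,P-.034*u,P+.034*u]),proj(d,[P,P-.034*u,P+.034*u]))
a=cv2.resize(c["pixels"][200:310,350:470,::-1],None,fx=5,fy=5,interpolation=cv2.INTER_CUBIC)
a=a[:550]; b=cv2.resize(c["pixels"][195:290,475:560,::-1],None,fx=2.2,fy=2.2,interpolation=cv2.INTER_CUBIC); s=cv2.resize(d["pixels"][190:310,340:480,::-1],None,fx=1.4,fy=1.4)
im=np.zeros((550,800,3),np.uint8); im[:,:600]=a; im[:b.shape[0],600:600+b.shape[1]]=b; im[250:250+s.shape[0],600:600+s.shape[1]]=s
cv2.imwrite("pics/t10.png",im)
E
```

```text
time: 38.15
eef_pos: [0.4848, -0.451, 0.1192]
eef_rot: [3.126, -0.305, -0.0]
force: [0.4, -0.5, -0.4]
finger_gap: 0.402
time: 38.95
eef_pos: [0.4851, -0.4511, 0.1483]
eef_rot: [-2.457, 1.958, -0.002]
force: [-0.5, -0.2, -0.1]
finger_gap: 0.993
t 38.95 pos [ 0.4851 -0.4511  0.1483] yang -167.1 F [-0.5 -0.2 -0.1] gap mm 87.4
tool shift [-0.2155 -0.0337  0.0181]
guard [(array([386., 219., 455., 282.]), 0.83)] [(array([380., 202., 420., 254.]), 0.65)]
handle [(array([125., 268., 154., 306.]), 0.83), (array([197., 315., 230., 353.]), 0.67)] [(array([139., 380., 184., 418.]), 0.8), (array([266., 377., 283., 421.]), 0.58), (array([150., 161., 333., 350.]), 0.26)]
[[448.23130058 249.8932597 ]
 [450.09293551 261.64744075]
 [446.38618227 238.22945993]] [[441.3253016  212.27470486]
 [449.67698998 218.61448853]
 [433.12888573 206.06694427]]
```

View pics/t10.png

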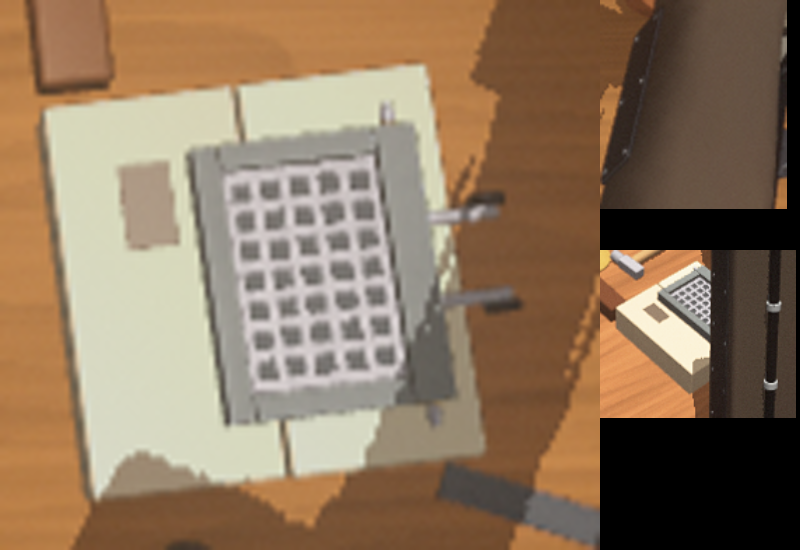

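The picture shows the guard flat across both bricks, with its pads overhanging at crop (487,203) and (503,298), exactly where I left them. Going back to re-grip at the same pose.

```bash
python3 -m crank '[{"gripper":100,"dx":0,"dy":0,"dz":0,"twist":7.55},{"gripper":100,"dx":-0.02,"dy":-0.0008,"dz":0,"twist":0},{"gripper":100,"dx":-0.035,"dy":-0.0008,"dz":0,"twist":0},{"gripper":100,"dx":-0.04,"dy":-0.0008,"dz":0,"twist":0},{"gripper":100,"dx":-0.04,"dy":-0.0008,"dz":0,"twist":0},{"gripper":100,"dx":-0.035,"dy":-0.0008,"dz":0,"twist":0},{"gripper":100,"dx":-0.03,"dy":-0.0008,"dz":0,"twist":0},{"gripper":100,"dx":-0.018,"dy":0,"dz":0,"twist":0}]'
python3 - <<'E'
from h import *
st([.4699,-.2335,.0388])
E
```

```text
time: 40.05
eef_pos: [0.468, -0.2317, 0.1473]
eef_rot: [-2.332, 2.104, -0.001]
force: [-0.0, -0.4, -0.1]
finger_gap: 0.997
t 40.05 pos [ 0.468  -0.2317  0.1473] yang -174.11 F [-0.  -0.4 -0.1] gap mm 87.7
tool shift [ 0.0019 -0.0016  0.1085]
```

```bash
python3 -m crank '[{"gripper":100,"dx":0.002,"dy":-0.0016,"dz":0.01,"twist":0.5},{"gripper":100,"dx":0,"dy":0,"dz":0.02,"twist":0},{"gripper":100,"dx":0,"dy":0,"dz":0.022,"twist":0},{"gripper":100,"dx":0,"dy":0,"dz":0.02,"twist":0},{"gripper":100,"dx":0,"dy":0,"dz":0.015,"twist":0},{"gripper":100,"dx":0,"dy":0,"dz":0.01,"twist":0},{"gripper":100,"dx":0,"dy":0,"dz":0.007,"twist":0},{"gripper":100,"dx":0,"dy":0,"dz":0.004,"twist":0}]'
python3 -c "
from h import *
st([.4699,-.2335,.0388])"
python3 -m crank '[{"gripper":30,"dx":0,"dy":0,"dz":0,"twist":0},{"gripper":30,"dx":0,"dy":0,"dz":0,"twist":0},{"gripper":30,"dx":0,"dy":0,"dz":0,"twist":0},{"gripper":30,"dx":0,"dy":0,"dz":0,"twist":0},{"gripper":30,"dx":0,"dy":0,"dz":0,"twist":0},{"gripper":30,"dx":0,"dy":0,"dz":0,"twist":0},{"gripper":30,"dx":0,"dy":0,"dz":0,"twist":0},{"gripper":30,"dx":0,"dy":0,"dz":0,"twist":0}]' 45
python3 -c "
from h import *
st([.4699,-.2335,.0388])"
```

```text
time: 40.85
eef_pos: [0.47, -0.2357, 0.0383]
eef_rot: [2.32, -2.118, -0.0]
force: [0.1, 0.0, -0.3]
finger_gap: 0.997
t 40.85 pos [ 0.47   -0.2357  0.0383] yang -174.8 F [ 0.1  0.  -0.3] gap mm 87.8
tool shift [-0.0022 -0.0001 -0.0005]
time: 41.65
eef_pos: [0.4705, -0.2356, 0.0393]
eef_rot: [-2.32, 2.118, -0.001]
force: [-1.1, -0.9, 5.9]
finger_gap: 0.423
t 41.65 pos [ 0.4705 -0.2356  0.0393] yang -174.8 F [-1.1 -0.9  5.9] gap mm 37.2
tool shift [-0.0022  0.0004  0.0005]
```

Gripped (37.2 mm). Tipping the guard back up along the reversed arc.

```bash
python3 -m crank '[{"gripper":30,"dx":-0.0005,"dy":0,"dz":-0.006,"twist":0},{"gripper":30,"dx":-0.0015,"dy":0,"dz":-0.0101,"twist":0},{"gripper":30,"dx":-0.0035,"dy":0,"dz":-0.016,"twist":0},{"gripper":30,"dx":-0.0052,"dy":0,"dz":-0.0156,"twist":0},{"gripper":30,"dx":-0.0065,"dy":0,"dz":-0.0149,"twist":0},{"gripper":30,"dx":-0.008,"dy":0,"dz":-0.0142,"twist":0},{"gripper":30,"dx":-0.0094,"dy":0,"dz":-0.0134,"twist":0},{"gripper":30,"dx":-0.0107,"dy":0,"dz":-0.0124,"twist":0}]'
python3 -m crank '[{"gripper":30,"dx":-0.0118,"dy":0,"dz":-0.0113,"twist":0},{"gripper":30,"dx":-0.0128,"dy":0,"dz":-0.01,"twist":0},{"gripper":30,"dx":-0.0138,"dy":0,"dz":-0.0088,"twist":0},{"gripper":30,"dx":-0.0146,"dy":0,"dz":-0.0074,"twist":0},{"gripper":30,"dx":-0.0152,"dy":0,"dz":-0.0059,"twist":0},{"gripper":30,"dx":-0.0157,"dy":0,"dz":-0.0044,"twist":0},{"gripper":30,"dx":-0.016,"dy":0,"dz":-0.0028,"twist":0},{"gripper":30,"dx":-0.012,"dy":0,"dz":-0.002,"twist":0}]'
python3 -c "
from h import *
st()"
```

```text
time: 42.45
eef_pos: [0.4653, -0.1898, 0.1423]
eef_rot: [2.319, -2.119, -0.001]
force: [-0.8, -0.5, -2.5]
finger_gap: 0.425
time: 43.25
eef_pos: [0.4552, -0.0772, 0.1941]
eef_rot: [-2.32, 2.118, 0.001]
force: [0.4, 0.6, -5.8]
finger_gap: 0.426
t 43.25 pos [ 0.4552 -0.0772  0.1941] yang -174.8 F [ 0.4  0.6 -5.8] gap mm 37.5
```

```bash
python3 -m crank '[{"gripper":30,"dx":-0.004,"dy":0,"dz":-0.004,"twist":0},{"gripper":30,"dx":0,"dy":0,"dz":-0.008,"twist":0},{"gripper":30,"dx":0,"dy":0,"dz":-0.010,"twist":0},{"gripper":30,"dx":0,"dy":0,"dz":-0.006,"twist":1},{"gripper":30,"dx":0,"dy":0,"dz":0,"twist":1.5},{"gripper":30,"dx":0,"dy":0,"dz":0,"twist":1.5},{"gripper":30,"dx":-0.005,"dy":-0.005,"dz":0,"twist":0},{"gripper":30,"dx":-0.015,"dy":-0.01,"dz":0,"twist":0}]'
python3 -m crank '[{"gripper":30,"dx":-0.025,"dy":-0.016,"dz":0,"twist":0},{"gripper":30,"dx":-0.03,"dy":-0.018,"dz":0,"twist":0},{"gripper":30,"dx":-0.03,"dy":-0.018,"dz":0,"twist":0},{"gripper":30,"dx":-0.03,"dy":-0.018,"dz":0,"twist":0},{"gripper":30,"dx":-0.025,"dy":-0.014,"dz":0,"twist":0},{"gripper":30,"dx":-0.018,"dy":-0.008,"dz":0,"twist":0},{"gripper":30,"dx":-0.01,"dy":-0.004,"dz":0,"twist":0},{"gripper":30,"dx":-0.004,"dy":-0.002,"dz":0,"twist":0}]'
python3 -m crank '[{"gripper":30,"dx":0,"dy":0,"dz":0,"twist":0},{"gripper":30,"dx":0,"dy":0,"dz":0,"twist":0},{"gripper":30,"dx":0,"dy":0,"dz":0,"twist":0},{"gripper":30,"dx":0,"dy":0,"dz":0,"twist":0},{"gripper":30,"dx":0,"dy":0,"dz":0,"twist":0},{"gripper":30,"dx":0,"dy":0,"dz":0,"twist":0},{"gripper":30,"dx":0,"dy":0,"dz":0,"twist":0},{"gripper":30,"dx":0,"dy":0,"dz":0,"twist":0}]'
python3 -c "
from h import *
st([.5633,.1815,.1478])"
```

```text
time: 44.05
eef_pos: [0.4699, -0.0548, 0.2217]
eef_rot: [2.242, -2.2, -0.001]
force: [0.7, -0.7, -6.6]
finger_gap: 0.425
time: 44.85
eef_pos: [0.5645, 0.1206, 0.2213]
eef_rot: [2.244, -2.196, -0.001]
force: [0.1, 0.0, -7.2]
finger_gap: 0.426
time: 45.65
eef_pos: [0.5645, 0.1194, 0.222]
eef_rot: [-2.244, 2.199, -0.0]
force: [-0.1, 0.5, -6.4]
finger_gap: 0.424
t 45.65 pos [0.5645 0.1194 0.222 ] yang -178.82 F [-0.1  0.5 -6.4] gap mm 37.3
tool shift [-0.0621 -0.0001  0.0742]
```

```bash
python3 -m crank '[{"gripper":30,"dx":-0.004,"dy":0,"dz":0,"twist":0},{"gripper":30,"dx":-0.009,"dy":0,"dz":0,"twist":0},{"gripper":30,"dx":-0.012,"dy":0,"dz":0,"twist":0},{"gripper":30,"dx":-0.013,"dy":0,"dz":0,"twist":0},{"gripper":30,"dx":-0.011,"dy":0,"dz":0,"twist":0},{"gripper":30,"dx":-0.008,"dy":0,"dz":0,"twist":0},{"gripper":30,"dx":-0.004,"dy":0,"dz":0,"twist":0},{"gripper":30,"dx":-0.001,"dy":0,"dz":0,"twist":0}]'
python3 -m crank '[{"gripper":30,"dx":0,"dy":0,"dz":0,"twist":0},{"gripper":30,"dx":0,"dy":0,"dz":0.004,"twist":0},{"gripper":30,"dx":0,"dy":0,"dz":0.01,"twist":0},{"gripper":30,"dx":0,"dy":0,"dz":0.013,"twist":0},{"gripper":30,"dx":0,"dy":0,"dz":0.013,"twist":0},{"gripper":30,"dx":0,"dy":0,"dz":0.012,"twist":0},{"gripper":30,"dx":0,"dy":0,"dz":0.008,"twist":0},{"gripper":30,"dx":0,"dy":0,"dz":0.004,"twist":0}]'
python3 -c "
from h import *
st([.5633,.1815,.1478])"
```

```text
time: 46.45
eef_pos: [0.5631, 0.182, 0.2218]
eef_rot: [2.245, -2.197, -0.0]
force: [0.3, 0.3, -6.6]
finger_gap: 0.425
time: 47.25
eef_pos: [0.5627, 0.1811, 0.1565]
eef_rot: [2.243, -2.197, -0.001]
force: [0.1, -0.4, -6.1]
finger_gap: 0.425
t 47.25 pos [0.5627 0.1811 0.1565] yang -178.82 F [ 0.1 -0.4 -6.1] gap mm 37.4
tool shift [-0.0004 -0.0006  0.0087]
```

```bash
python3 -m crank '[{"gripper":30,"dx":0,"dy":0,"dz":0.002,"twist":0},{"gripper":30,"dx":0,"dy":0,"dz":0.002,"twist":0},{"gripper":30,"dx":0,"dy":0,"dz":0.001,"twist":0},{"gripper":30,"dx":0,"dy":0,"dz":0.001,"twist":0},{"gripper":30,"dx":0,"dy":0,"dz":0.001,"twist":0},{"gripper":30,"dx":0,"dy":0,"dz":0.001,"twist":0},{"gripper":30,"dx":0,"dy":0,"dz":0,"twist":0},{"gripper":30,"dx":0,"dy":0,"dz":0,"twist":0}]'
python3 -c "
from h import *
st([.5633,.1815,.1478])"
```

```text
time: 48.05
eef_pos: [0.5632, 0.1814, 0.15]
eef_rot: [-2.244, 2.198, -0.0]
force: [-0.3, -0.0, -7.0]
finger_gap: 0.422
t 48.05 pos [0.5632 0.1814 0.15  ] yang -178.82 F [-0.3 -0.  -7. ] gap mm 37.1
tool shift [-0.0001 -0.0001  0.0022]
```

```bash
python3 -m crank '[{"gripper":30,"dx":0,"dy":0,"dz":0.001,"twist":0},{"gripper":30,"dx":0,"dy":0,"dz":0.001,"twist":0},{"gripper":30,"dx":0,"dy":0,"dz":0.001,"twist":0},{"gripper":30,"dx":0,"dy":0,"dz":0,"twist":0},{"gripper":30,"dx":0,"dy":0,"dz":0,"twist":0},{"gripper":30,"dx":0,"dy":0,"dz":0,"twist":0},{"gripper":30,"dx":0,"dy":0,"dz":0,"twist":0},{"gripper":30,"dx":0,"dy":0,"dz":0,"twist":0}]'
python3 -c "
from h import *
st([.5633,.1815,.1478])"
```

```text
time: 48.85
eef_pos: [0.5634, 0.1815, 0.1486]
eef_rot: [-2.244, 2.197, -0.001]
force: [-4.9, -0.4, 5.4]
finger_gap: 0.426
t 48.85 pos [0.5634 0.1815 0.1486] yang -178.79 F [-4.9 -0.4  5.4] gap mm 37.5
tool shift [0.     0.0001 0.0008]
```

Resting on the sill. Releasing gradually, then measuring the pads' rest width with a 3 N touch (the springs hold 4 N at rest).

```bash
python3 -m crank '[{"gripper":50,"dx":0,"dy":0,"dz":-0.0005,"twist":0},{"gripper":55,"dx":0,"dy":0,"dz":0,"twist":0},{"gripper":60,"dx":0,"dy":0,"dz":0,"twist":0},{"gripper":65,"dx":0,"dy":0,"dz":0,"twist":0},{"gripper":72,"dx":0,"dy":0,"dz":0,"twist":0},{"gripper":80,"dx":0,"dy":0,"dz":0,"twist":0},{"gripper":90,"dx":0,"dy":0,"dz":0,"twist":0},{"gripper":90,"dx":0,"dy":0,"dz":0,"twist":0}]'
python3 -m crank '[{"gripper":50,"dx":0,"dy":0,"dz":0,"twist":0},{"gripper":50,"dx":0,"dy":0,"dz":0,"twist":0},{"gripper":50,"dx":0,"dy":0,"dz":0,"twist":0},{"gripper":50,"dx":0,"dy":0,"dz":0,"twist":0},{"gripper":50,"dx":0,"dy":0,"dz":0,"twist":0},{"gripper":50,"dx":0,"dy":0,"dz":0,"twist":0},{"gripper":50,"dx":0,"dy":0,"dz":0,"twist":0},{"gripper":50,"dx":0,"dy":0,"dz":0,"twist":0}]' 3
python3 - <<'E'
from h import *
st()
E
```

```text
time: 49.65
eef_pos: [0.5629, 0.1814, 0.1469]
eef_rot: [2.244, -2.198, -0.001]
force: [-1.7, -1.2, 0.1]
finger_gap: 0.888
time: 50.45
eef_pos: [0.5631, 0.1814, 0.1474]
eef_rot: [2.244, -2.198, -0.0]
force: [0.9, -1.0, -2.2]
finger_gap: 0.778
t 50.45 pos [0.5631 0.1814 0.1474] yang -178.82 F [ 0.9 -1.  -2.2] gap mm 68.4
```

68.4 mm, so both pins are fully out through the bores. Opening and withdrawing.

```bash
python3 -m crank '[{"gripper":100,"dx":0,"dy":0,"dz":0,"twist":0},{"gripper":100,"dx":0,"dy":0,"dz":0,"twist":0},{"gripper":100,"dx":0,"dy":0,"dz":0,"twist":0},{"gripper":100,"dx":0,"dy":0,"dz":0,"twist":0},{"gripper":100,"dx":0,"dy":0,"dz":-0.004,"twist":0},{"gripper":100,"dx":0,"dy":0,"dz":-0.008,"twist":0},{"gripper":100,"dx":0,"dy":0,"dz":-0.015,"twist":0},{"gripper":100,"dx":0,"dy":0,"dz":-0.02,"twist":0}]' 20
python3 -m crank '[{"gripper":100,"dx":0,"dy":0,"dz":-0.025,"twist":0},{"gripper":100,"dx":0,"dy":0,"dz":-0.025,"twist":0},{"gripper":100,"dx":0,"dy":0,"dz":-0.02,"twist":0},{"gripper":100,"dx":0.03,"dy":0.02,"dz":0,"twist":0},{"gripper":100,"dx":0.04,"dy":0.025,"dz":0,"twist":0},{"gripper":100,"dx":0.04,"dy":0.025,"dz":0,"twist":0},{"gripper":100,"dx":0.04,"dy":0.02,"dz":0,"twist":0},{"gripper":100,"dx":0.04,"dy":0.01,"dz":0,"twist":0}]'
python3 - <<'E'
from h import *
st()
c=read_camera("top"); d=read_camera("side"); cv2.imwrite("pics/t11.png",c["pixels"][:,:,::-1])
old=cv2.imread("pics/top0.png")[:,:,::-1]
for k in "guard guard_grip handle compound_bar lid flux hammer brush ewer file".split():
    print(k,[(np.round(e["bbox"]),round(e["conf"],2)) for e in spot_in(c,k)[:3]],"| side",[(np.round(e["bbox"]),round(e["conf"],2)) for e in spot_in(d,k)[:3]])
df=np.abs(c["pixels"].astype(int)-old).sum(2)>90
for n,(l,t,r,b) in dict(guard=(285,180,318,262),lugs_up=(293,182,310,192),box=(262,205,300,256),tray=(483,205,548,282),hammer=(389,160,478,195),lid=(355,136,397,174),ewer=(480,165,555,206),bar=(352,172,373,220),file=(436,290,523,327),brush=(250,292,318,340),flux=(314,138,336,168)).items(): print(n,"changed frac",df[t:b,l:r].mean().round(3))
yel=(c["pixels"][...,0].astype(int)-c["pixels"][...,2]>90)&(c["pixels"][...,1].astype(int)-c["pixels"][...,2]>60)
ys,xs=np.nonzero((df&yel)[205:282,483:548]); print("brass in tray",len(xs),(xs.min()+483,xs.max()+483,ys.min()+205,ys.max()+205) if len(xs) else 0)
E
```

```text
time: 51.25
eef_pos: [0.5629, 0.1812, 0.195]
eef_rot: [2.243, -2.198, -0.0]
force: [0.9, 0.6, 0.7]
finger_gap: 1.001
time: 52.05
eef_pos: [0.4656, -0.0119, 0.2658]
eef_rot: [-2.244, 2.196, -0.001]
force: [0.8, 0.3, 0.3]
finger_gap: 0.999
t 52.05 pos [ 0.4656 -0.0119  0.2658] yang -178.76 F [0.8 0.3 0.3] gap mm 87.9
guard [(array([298., 189., 311., 235.]), 0.86)] | side [(array([280., 214., 321., 259.]), 0.87), (array([301., 225., 319., 262.]), 0.51), (array([468., 182., 497., 212.]), 0.51)]
guard_grip [(array([317., 140., 334., 166.]), 0.6), (array([294., 187., 308., 234.]), 0.59), (array([433., 293., 519., 323.]), 0.22)] | side [(array([281., 213., 319., 258.]), 0.79)]
handle [(array([198., 313., 229., 353.]), 0.89), (array([126., 269., 153., 307.]), 0.87), (array([500., 222., 519., 259.]), 0.8)] | side [(array([140., 383., 182., 418.]), 0.91), (array([263., 378., 280., 422.]), 0.78), (array([289., 213., 297., 226.]), 0.59)]
compound_bar [(array([356., 175., 372., 208.]), 0.66)] | side [(array([321., 205., 359., 240.]), 0.9)]
lid [(array([296., 191., 307., 234.]), 0.66), (array([362
[... 323 characters left out ...]
(array([251., 297., 287., 323.]), 0.62)] | side [(array([295., 339., 377., 357.]), 0.85)]
ewer [(array([482., 165., 553., 207.]), 0.67), (array([296., 202., 304., 210.]), 0.58)] | side [(array([431., 127., 473., 182.]), 0.69), (array([280., 214., 314., 258.]), 0.52)]
file [(array([435., 293., 521., 325.]), 0.74)] | side [(array([464., 250., 484., 262.]), 0.59)]
guard changed frac 0.208
lugs_up changed frac 0.024
box changed frac 0.254
tray changed frac 0.019
hammer changed frac 0.094
lid changed frac 0.0
ewer changed frac 0.0
bar changed frac 0.19
file changed frac 0.0
brush changed frac 0.566
flux changed frac 0.0
brass in tray 40 (np.int64(503), np.int64(517), np.int64(225), np.int64(261))
```

```bash
python3 - <<'E'
from h import *
d=read_camera("side")["pixels"][:,:,::-1].copy(); c=read_camera("top")["pixels"][:,:,::-1].copy(); o=cv2.imread("pics/side1.png"); ot=cv2.imread("pics/top0.png")
g=lambda a:cv2.cvtColor(a,cv2.COLOR_BGR2GRAY)
for n,a,b,(l,t,r,bb) in [("guard face/pads",o,d,(284,210,312,250)),("near lug+pin",o,d,(308,245,330,268)),("hood ref",o,d,(180,230,260,310)),("top upper guard+pads",ot,c,(294,184,312,228)),("top lid ref",ot,c,(355,136,397,174)),("side brush",o,d,(290,332,380,362)),("top hammer",ot,c,(386,160,440,195))]:
    T=g(a)[t:bb,l:r]; S=g(b)[t-6:bb+6,l-6:r+6]; m=cv2.matchTemplate(S,T,cv2.TM_CCOEFF_NORMED); _,v,_,p=cv2.minMaxLoc(m); print(n,"shift px",(p[0]-6,p[1]-6),"corr",round(v,3),"at0",round(float(m[6,6]),3))
E
```

```text
guard face/pads shift px (0, 0) corr 0.897 at0 0.897
near lug+pin shift px (0, 0) corr 0.745 at0 0.745
hood ref shift px (0, 0) corr 0.997 at0 0.997
top upper guard+pads shift px (0, 0) corr 0.919 at0 0.919
top lid ref shift px (0, 0) corr 0.997 at0 0.997
side brush shift px (0, 0) corr 0.325 at0 0.325
top hammer shift px (0, 0) corr 0.567 at0 0.567
```

```bash
python3 -c "
from h import *
st(); print(finish_job())"
```

```text
t 53.25 pos [ 0.4671 -0.0107  0.2645] yang -178.82 F [ 0.4 -0.6  0.3] gap mm 88.2
the job is handed in; nothing more can be done
None
```

The job is done and was handed in at 53.3 s. I squeezed the pins in and lifted the guard off, then laid it flat across both firebricks. Next I put the brass handle in the wooden tray, and last I hung the guard back on its sill and released the pins.

**What the last checks showed**
- **Pins:** a 3 N touch on the squeeze pads after release read 68.4 mm, against 68 mm at rest. That means both pins are fully out.
- **Guard:** template matching against the earlier pictures gave 0 px shift in both views (correlation about 0.9). The near lug with its pin also showed 0 px, but with a weaker match of 0.75.
- **Handle:** the detector finds it inside the tray at pixels (500–519, 222–259) in the top view.
- **Other things on the bench:** the lid, flux, ewer and file areas are unchanged. The compound bar and brush are where they were, judged by their detection boxes.

**What was uncertain or disagreed**
- **Gripper height:** the fingertips were about 38 mm higher than the reported TCP implied, so my first squeeze closed above the pads without touching them. I corrected for this by force and contact.
- **Contact forces:** touching the catch-box floor briefly pressed with 27 N. I also saw a reading of about 6 N while bringing the handle out, and I don't know whether it was a light touch or just the motion.
- **Weak picture matches:** the brush (0.33) and hammer (0.57) areas matched poorly, probably because of the arm and its shadow. The hammer was not detected in the last top view, only in the side view, where there was no earlier sighting to compare with.
- **No final look by eye:** my picture views were used up, so these last checks were by numbers only.

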